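# Make up two moth-setting kits

## Task

Make up the two kit trays for the setting class: the large-moth kit, in the tray with two compartments, gets the broad setting block and the tall glass tube; the small-moth kit, in the tray with three compartments, gets the narrow setting block, the stepped boxwood pinning stage and the tin canister. Set each one right way up and flat on the floor of the compartment made for it (setting blocks in the long ones, the tube in the small square well, the stage in the oblong one, the tin in the square one) and let go; either end may face either way. Never let the glass tube topple, and leave the magnifier and the squat stoppered jar where they are.

Things in the scene. Friction and masses are not known exactly. Their poses are not given: they have to be found in the camera images.
- tray_two: Low mahogany kit tray, two compartments, 92 (x) by 232 (y) mm, the slimmer one. Fixed. Floor 4 mm thick; walls and dividers 16 mm above the desk. Origin: centre of underside; y along its long side. Inside sizes and centres (tray x, y): long one for the broad block 80 x 166 mm at (0, -27) mm; square well for the tube, solid wood on both sides, 50 x 50 mm at (0, +85) mm.
- tray_three: Low mahogany kit tray, three compartments, 146 (x) by 182 (y) mm. Fixed. Floor 4 mm thick; walls and dividers 16 mm above the desk. Origin: centre of underside; y along its long side. Inside sizes and centres (tray x, y): long one for the narrow block 60 x 170 mm at (+37, 0) mm; oblong one for the stage 70 x 96 mm at (-32, -37) mm; square one for the tin 70 x 70 mm at (-32, +50) mm.
- broad_block: Broad setting block, loose: pale softwood with cork-faced top, 56 mm wide (x) by 140 mm long (y) by 36 mm high, sides upright, with a groove 13 mm wide and 14 mm deep down the middle of the top along y. Origin at the centre of its underside, z up. About 0.13 kg.
- narrow_block: Narrow setting block, loose: the same make and length but slimmer, 36 mm wide (x) by 140 mm long (y) by 36 mm high, with a groove 6 mm wide and 14 mm deep along y. Origin at the centre of its underside, z up. About 0.09 kg.
- pinning_stage: Carved boxwood pinning stage, loose: three solid steps like a small stair, 42 mm wide (x) by 72 mm long (y); each tread is 24 mm long, the one at the -y end 12 mm high, the middle one 24 mm, the one at the +y end 36 mm. Origin at the centre of its underside, z up; centre of mass 8 mm towards +y. About 0.06 kg.
- tin: Small round tin canister with its lid on, loose, standing upright: plain metal, 50 mm diameter, 45 mm high, the rim of the lid slightly dented at one spot (the grip is on the plain side, up to 34 mm high). Origin at the centre of its underside, z up. About 0.08 kg.
- tall_tube: Tall clear glass specimen tube, loose, standing upright: 26 mm diameter (a 27 mm lip 81 to 84 mm up), 95 mm high in all, closed with a cork 23 mm in diameter that stands 11 mm above the glass; a paper slip inside. Origin at the centre of its underside, z up. About 0.05 kg.
- magnifier: Bystander, loose, lying flat: round magnifier with a brass ring 68 mm across and a tortoiseshell handle, 145 mm long in all along y, handle to -y, 13 mm high. Origin on the desk near the join of ring and handle. Not to be moved.
- squat_jar: Bystander, loose, standing: squat glass jar 48 mm in diameter and 56 mm high with a broad cork 32 mm in diameter. Origin at the centre of its underside. Not to be moved.
- clip_stand: Bystander, fixed to the desk: board 74 (x) by 190 (y) mm with another setting block on it, in use with paper strips and pins and held by a blued-steel spring clip; 66 mm high over the pin heads. Origin at the centre of its underside. It stays as it is.

How it is judged (in metres and radians):
At the end, for the whole second after the job is handed in: All five lie in their own compartments as the goal says: origin within 13 to 18 mm of the compartment's centre along both tray axes (the play its walls leave), underside within 5 mm of the compartment's floor, within 0.1 rad of upright, released and at rest (x of broad_block in the frame of tray_two between -0.015 and 0.015 m and y of broad_block in the frame of tray_two between -0.043 and -0.011 m and z of broad_block in the frame of tray_two between 0 and 0.009 m and angle between each of broad_block, tall_tube, narrow_block, pinning_stage, tin's own z axis and vertical below 0.1 rad and linear speed of each of broad_block, tall_tube, narrow_block, pinning_stage, tin below 0.03 m/s and angular speed of each of broad_block, tall_tube, narrow_block, pinning_stage, tin below 0.4 rad/s and x of tall_tube in the frame of tray_two between -0.015 and 0.015 m and y of tall_tube in the frame of tray_two between 0.07 and 0.1 m and z of tall_tube in the frame of tray_two between 0 and 0.009 m and x of narrow_block in the frame of tray_three between 0.022 and 0.052 m and y of narrow_block in the frame of tray_three between -0.018 and 0.018 m and z of narrow_block in the frame of tray_three between 0 and 0.009 m and x of pinning_stage in the frame of tray_three between -0.049 and -0.015 m and y of pinning_stage in the frame of tray_three between -0.052 and -0.022 m and z of pinning_stage in the frame of tray_three between 0 and 0.009 m and x of tin in the frame of tray_three between -0.045 and -0.019 m and y of tin in the frame of tray_three between 0.037 and 0.063 m and z of tin in the frame of tray_three between 0 and 0.009 m); the robot touches nothing.
It fails at once if the glass tube is toppled or laid over (tilted by more than 0.7 rad) (angle between tall_tube's own z axis and vertical above 0.7 rad).
It fails at once if the magnifier is moved by more than 15 mm (distance of magnifier from where it was at the start of the episode above 0.015 m).
It fails at once if the squat jar is moved by more than 15 mm (distance of squat_jar from where it was at the start of the episode above 0.015 m).
It also fails if it takes over 120 s, if anything falls off the work surface, if the arm or the gripper's body presses on something with over 40 N, if the wrist force passes 120 N, or if a joint passes its speed limit or range.

## Robot

A 6-joint arm with a two-finger parallel gripper is mounted at the origin on the work surface. World frame = base frame: x ahead of the robot, y to its left, z up, the work surface at z = 0. Lengths are in mm, angles in rad, forces in N, time in s.
With the tool pointing down it reaches from about 275 to 975 mm from the base axis. Payload 8.4 kg.
Tool frame: the origin (TCP) lies midway between the tips of the shut fingers; the grasp point (between the pads) lies 19 mm behind it; z points along the fingers, y is the direction in which the jaws open and shut (so a half turn about z gives the same grasp; the last joint's range is limited). The gripper opens to 92 mm and grips with 3 to 60 N. Pads are 20 mm wide; open, the fingers measure 128 mm over their backs; the gripper's body (75 mm by 189 mm) begins 69 mm behind the grasp point.
Start: joints at [1.103, 0.353, 1.633, -0, 1.155, -0.002], TCP at [280.71, 558.417, 214.583] pointing down, gripper open.
Joint ranges: [-2.63, 2.63], [-0.92, 2.1], [0.06, 2.66], [-1.3, 4.44], [0, 2.69], [-3.02, 3.02]. Speed limits (rad/s): [2.22, 2.22, 2.79, 3.14, 3.14, 3.14].

## Interface

Orientations are given as a rotation vector (axis times angle).
In Python, from workcell import read_state, capture, hand_in, recognise gives the robot as it stands.
- The arm moves only by the shell command python3 -m pendant 'ROWS'. ROWS is JSON, a list of rows, each an object of numbers: "x", "y", "z": the shift along the tool's x, y, z scaled (see below); "rx", "ry", "rz": the turn, a rotation vector about the tool's x, y, z scaled (see below); "claw": the finger opening in mm, from 0 to 91.9. In form: [{"x": .., "y": .., "z": .., "rx": .., "ry": .., "rz": .., "claw": ..}, ...]. A call has 1 to 20 rows; each row is the pose to reach, as a shift and turn from the pose measured when the call began, along the tool's axes at that moment; what a row does not reach only later rows make up. The controller multiplies each number of a shift by 0.15 m and each number of a turn by pi/2 rad. A row lasts 1/10 s, in which the tool goes at most 50 mm and 8.59 degrees, less where a joint would pass 70% of its speed; a pose out of reach is approached as far as the arm can. A call with a number of a shift or a turn outside -1 to 1 is refused whole. A call with a gripper value outside its range is refused whole. The fingers move at their own pace and stop on an object; the grip force is fixed at half the most. Time passes only in rows, so rows that repeat a pose let the fingers close. It gives the time, the measured TCP pose, the force and the opening at its end, in the units of the state.
- read_state(): the state, without advancing time (a new reading comes with each control period).
- capture(name): name is "scene" or "top" or "wrist"; returns a dict with "image" (420x560x3 uint8, blue, green, red), "K" (3x3 intrinsics, pixels), "k1" (the pictures are not rectified: a ray, as slopes to the right and down, at radius r is drawn at 1 + k1 r^2 times it, then the intrinsics apply), "R" (3x3) and "t" (3): a world point X has camera coordinates R X + t; the wrist camera has in their place "mount" (4x4, takes a point from camera to tool coordinates, whose origin is the TCP and whose axes are the flange's). Camera axes: x right, y down, z forward; pixel columns grow to the right and rows downward; lengths in mm; the calibration is good to about 2 mm. A picture is of the moment at which its call begins: read the wrist's pose just before it. There is no depth.
- hand_in(): hands the job in, once; it reports no verdict.
Trained networks look in a picture, given as the dict that the camera call returned (one of the last four; its "shot" number tells which), for a name from the list of things; names that differ only in an ending like _2 or _b are one class to them, and where a whole thing is asked for, a point or a joint stands for the part that bears it (a point fixed in the world has none). Each returns a list of dicts, best first, with "p" (0 to 1); they miss things now and then, are a little off and sometimes report something else, mostly with a low value. They report only what shows in the picture. A call takes as long as a camera call.
- recognise(picture, label): "extent" ([left, top, right, bottom] in pixels, round what is visible of it).
The state is a dict: "clock": time; "joints": joint angles; "joint_vel": joint speeds; "joint_torque": joint torques, N m; "tool_pos": TCP position; "tool_rot": TCP orientation; "ft_force": force on the tool from outside, world axes, zero at the start; "moment": the same for the moment, N m; "finger_gap": finger opening in mm.
Only numpy, scipy, OpenCV 4.12 (cv2) and the standard library are available. Lean on these libraries where they do the work, as an engineer would, in place of code of your own. Each camera call takes 0.05 s, during which the arm holds its last target.

## Working session

There is one attempt and no reset: what is moved stays moved. The work goes in short steps, Python scripts to look and compute and a shell command to move; the robot and the scene stay as the last step left them, time stands still between calls to the robot, and variables do not carry over. Pictures are saved under pics/ and viewed, and the job is handed in when it is done.

```bash
ls; mkdir -p pics; python3 - <<'E'
from workcell import read_state, capture, recognise
import cv2,pickle
s=read_state();print(s)
names="tray_two tray_three broad_block narrow_block pinning_stage tin tall_tube magnifier squat_jar clip_stand".split()
for n in ["scene","top"]:
    c=capture(n);cv2.imwrite(f"pics/{n}0.png",c["image"]);pickle.dump(c,open(f"{n}0.pkl","wb"))
    print(n,c["K"].tolist(),c["k1"],c["R"].tolist(),c["t"])
    for m in names:
        print(m,[( [round(float(v)) for v in d["extent"]],round(d["p"],2)) for d in recognise(c,m)[:3]])
E
```

```text
pics
{'clock': 0.0, 'joints': array([ 1.10255744e+00,  3.53609251e-01,  1.63413795e+00, -1.52288432e-05,
        1.15515548e+00, -2.39713964e-03]), 'joint_vel': array([ 0.00030944,  0.00100475,  0.00126071,  0.00157894, -0.00118922,
        0.00109433]), 'joint_torque': array([ 1.84479948e-03, -5.93844080e+01, -3.34218049e+01,  6.97054435e-02,
        2.33487412e-02, -1.68031756e-04]), 'tool_pos': array([280.51944135, 557.97024299, 213.88633594]), 'tool_rot': array([-7.25067064e-01, -3.05647578e+00,  2.00599137e-03]), 'ft_force': array([-0.56650864,  0.32614874, -0.03907374]), 'moment': array([0.02092658, 0.04993088, 0.04501253]), 'finger_gap': 92.00826317372871}
scene [[387.07472662035707, 0.0, 277.73030564122723], [0.0, 387.07472662035707, 206.9825309314398], [0.0, 0.0, 1.0]] -0.09304714226484163 [[0.5431970894678747, 0.8394882169511886, 0.014016261760686273], [0.6731056921495121, -0.4254381358210637, -0.6049224080698486], [-0.5018621814697302, 0.3380265169912151, -0.7961610544489295]] [-277.22676655 -325.36790387 1266.76635111]
tray_two [([200, 228, 302, 295], 0.83), ([303, 187, 3
[... 574 characters left out ...]
439028659322195], [-0.9853898317873299, -0.007451743737340882, -0.17015096510278865], [0.17015699780656962, -0.00017854509706403647, -0.9854169494275522]] [  -1.12817617  524.10998522 1029.65341297]
tray_two [([289, 160, 378, 205], 0.56)]
tray_three [([197, 141, 270, 202], 0.79)]
broad_block [([112, 199, 169, 226], 0.9)]
narrow_block [([389, 251, 445, 276], 0.67), ([129, 252, 161, 270], 0.48)]
pinning_stage [([129, 252, 160, 272], 0.71)]
tin [([319, 230, 337, 250], 0.7)]
tall_tube [([421, 209, 440, 224], 0.58)]
magnifier [([209, 226, 263, 252], 0.86)]
squat_jar [([123, 148, 146, 164], 0.67), ([417, 210, 440, 225], 0.48), ([392, 139, 465, 180], 0.16)]
clip_stand [([394, 138, 466, 183], 0.76)]
```

```bash
python3 - <<'E'
import cv2
a=cv2.imread("pics/top0.png");cv2.imwrite("pics/top0b.png",cv2.resize(a[110:290,90:490],None,fx=2,fy=2,interpolation=cv2.INTER_CUBIC))
E
```

```text
(no output)
```

View pics/top0b.png

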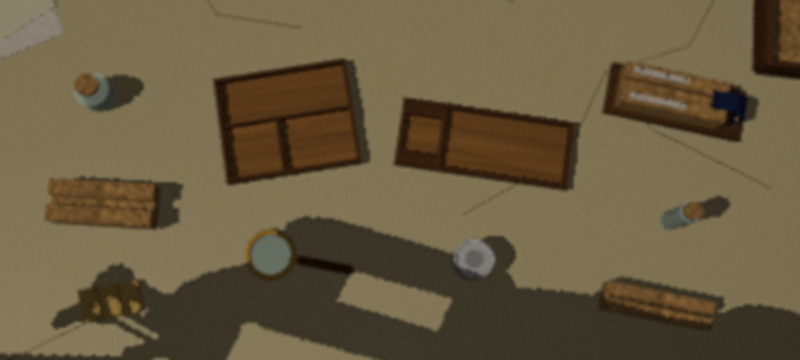

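View pics/scene0.png

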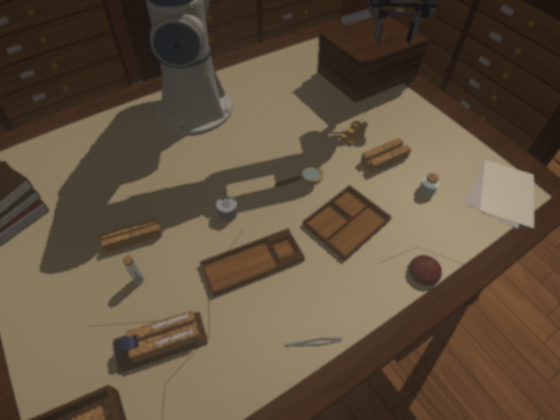

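```bash
cat > h.py <<'E'
import numpy as np,cv2,pickle
from scipy.spatial.transform import Rotation as Ro
def cam(c,s=None):
    if "R" in c and "t" in c: return np.array(c["R"]),np.array(c["t"]).ravel()
    M=np.array(c["mount"]);T=np.eye(4);T[:3,:3]=Ro.from_rotvec(s["tool_rot"]).as_matrix();T[:3,3]=s["tool_pos"]
    W=np.linalg.inv(T@M);return W[:3,:3],W[:3,3]
def proj(c,X,s=None):
    R,t=cam(c,s);p=np.atleast_2d(X)@R.T+t;u=p[:,:2]/p[:,2:3];r2=(u**2).sum(1,keepdims=True)
    u=u*(1+c["k1"]*r2);K=np.array(c["K"]);return u@K[:2,:2].T+K[:2,2]
def back(c,uv,z,s=None):
    R,t=cam(c,s);K=np.array(c["K"])
    d=cv2.undistortPoints(np.array(uv,float).reshape(-1,1,2),K,np.array([c["k1"],0,0,0,0.])).reshape(-1,2)
    d=np.c_[d,np.ones(len(d))]@R;o=-R.T@t
    return o+d*((z-o[2])/d[:,2])[:,None]
def ortho(c,x0,x1,y0,y1,z,sc=1.,s=None):
    # up=+x, left=+y
    X,Y=np.meshgrid(np.arange(x1,x0,-1/sc),np.arange(y1,y0,-1/sc),indexing="ij")
    P=np.stack([X,Y,np.full_like(X,z)],-1).reshape(-1,3)
    m=proj(c,P,s).astype(np.float32).reshape(*X.shape,2)
    return cv2.remap(c["image"],m[...,0],m[...,1],cv2.INTER_CUBIC)
def box(cx,cy,yaw,w,l,z):
    p=np.array([[-w,-l],[w,-l],[w,l],[-w,l]])/2.
    c,s=np.cos(yaw),np.sin(yaw);R=np.array([[c,-s],[s,c]])
    return np.c_[p@R.T+[cx,cy],np.full(4,z)]
E
python3 - <<'E'
from h import *
c=pickle.load(open("top0.pkl","rb"))
b=dict(tray_two=([289,160,378,205],8),tray_three=([197,141,270,202],8),broad=([112,199,169,226],20),narrow=([389,251,445,276],20),stage=([129,252,160,272],15),tin=([319,230,337,250],22),tube=([421,209,440,224],45),mag=([209,226,263,252],6),jar=([123,148,146,164],28),clip=([394,138,466,183],30))
for n,(e,z) in b.items():
    print(n,back(c,[[(e[0]+e[2])/2,(e[1]+e[3])/2]],z).round())
g=np.clip(c["image"].astype(float)*1.6,0,255).astype(np.uint8);c["image"]=g
o=ortho(c,200,680,-560,520,0,.73)
for i in range(200,680,100):
    cv2.putText(o,str(i),(0,int((680-i)*.73)),0,.35,(255,255,255));cv2.line(o,(0,int((680-i)*.73)),(8,int((680-i)*.73)),(0,0,255))
for j in range(-500,520,100):
    cv2.putText(o,str(j),(int((520-j)*.73),10),0,.35,(255,255,255));cv2.line(o,(int((520-j)*.73),0),(int((520-j)*.73),8),(0,0,255))
cv2.imwrite("pics/ortho0.png",o);print(o.shape)
E
```

```text
tray_two [[ 591. -136.    8.]]
tray_three [[619. 133.   8.]]
broad [[504. 375.  20.]]
narrow [[ 376. -348.   20.]]
stage [[375. 358.  15.]]
tin [[ 435. -117.   22.]]
tube [[ 495. -381.   45.]]
mag [[438. 122.   6.]]
jar [[656. 399.  28.]]
clip [[ 649. -393.   30.]]
(351, 789, 3)
```

View pics/ortho0.png

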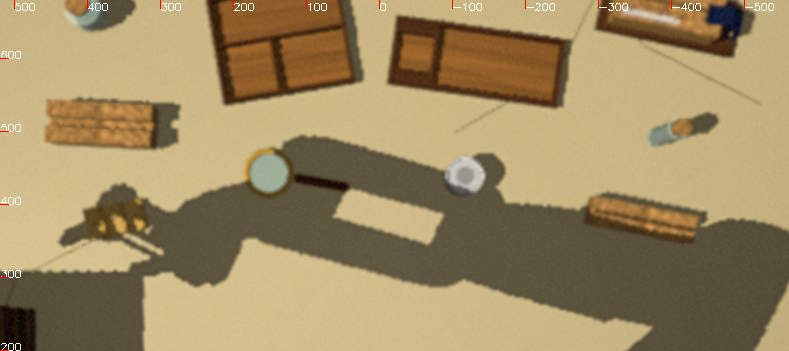

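```bash
cat > ov.py <<'E'
from h import *
def overlay(c,polys,roi,f,name,s=None):
    x0,y0,x1,y1=roi
    im=cv2.resize(np.clip(c["image"][y0:y1,x0:x1].astype(float)*1.6,0,255).astype(np.uint8),None,fx=f,fy=f,interpolation=cv2.INTER_CUBIC)
    for P,col in polys:
        p=(proj(c,P,s)-[x0,y0]+.5)*f-.5
        cv2.polylines(im,[np.round(p*8).astype(np.int32)],True,col,1,cv2.LINE_AA,3)
    return im
E
cat > fit.py <<'E'
from ov import *
c=pickle.load(open("top0.pkl","rb"))
G,B,Rr=(0,255,0),(255,100,0),(0,0,255)
T2=(591,-136,-.13);T3=(617,132,.13);BB=(504,375,-.04);NB=(376,-348,-.13)
t=[(box(*T2,92,232,16),G),(box(*T3,146,182,16),G)]
cv2.imwrite("pics/f1.png",overlay(c,t,(190,130,390,215),4,0))
t=[(box(*BB,56,140,36),G),(box(*BB,56,140,0),B),(box(375,358,.1,42,72,0),B)]
cv2.imwrite("pics/f2.png",overlay(c,t,(105,190,185,285),6,0))
t=[(box(*NB,36,140,36),G),(box(*NB,36,140,0),B)]
cv2.imwrite("pics/f3.png",overlay(c,t,(310,200,450,290),5,0))
E
python3 fit.py
```

```text
(no output)
```

View pics/f1.png

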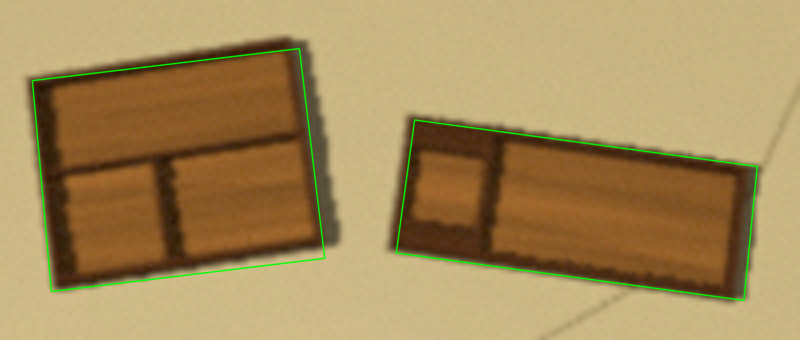

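View pics/f2.png

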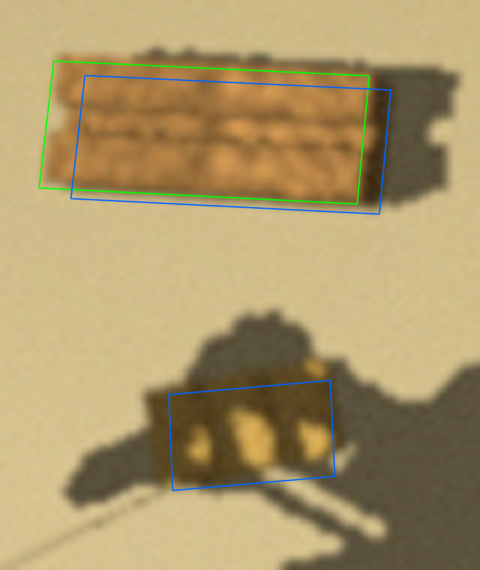

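View pics/f3.png

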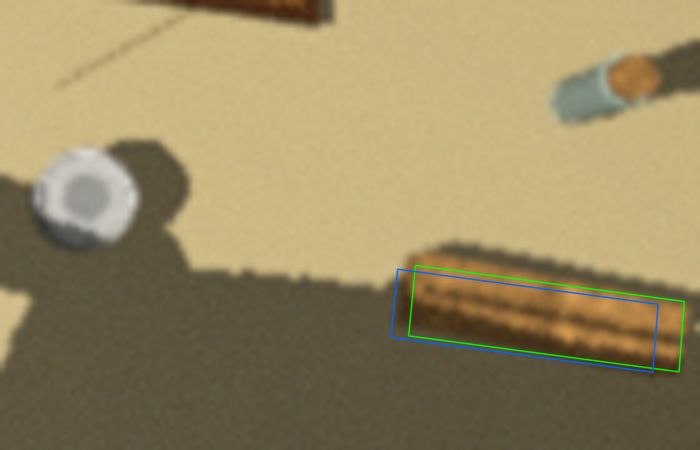

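```bash
cat > go.py <<'E'
import sys
from h import *
from workcell import read_state
def go(x,y,z,phi):
    """phi deg: direction of tool y (jaw axis) in world, mod 180"""
    s=read_state();R=Ro.from_rotvec(s["tool_rot"]).as_matrix()
    best=None
    for k in (0,180):
        a=np.radians(phi+k);ty=np.array([np.cos(a),np.sin(a),0]);tz=np.array([0,0,-1.]);tx=np.cross(ty,tz)
        T=np.c_[tx,ty,tz];rv=Ro.from_matrix(R.T@T).as_rotvec()
        if best is None or np.linalg.norm(rv)<np.linalg.norm(best): best=rv
    d=R.T@(np.array([x,y,z])-s["tool_pos"])
    print("shift",(d/150).round(3),"rot",(best/(np.pi/2)).round(3),"n50",round(np.linalg.norm(d)/50,1),"nrot",round(np.degrees(np.linalg.norm(best))/8.59,1))
    ph=np.degrees(np.arctan2(R[1,1],R[0,1]))
    print("pos",s["tool_pos"].round(1),"jaw",ph.round(1),"tilt",np.degrees(np.arccos(-R[2,2])).round(2),"gap",s["finger_gap"].round(1),"F",s["ft_force"].round(1),"t",s["clock"],"j",s["joints"].round(2))
if __name__=="__main__": go(*map(float,sys.argv[1:]))
E
cat > wl.py <<'E'
import sys
from h import *
from workcell import read_state,capture
n=sys.argv[1];s=read_state();c=capture("wrist");pickle.dump((c,s),open(n+".pkl","wb"));cv2.imwrite(f"pics/{n}.png",np.clip(c["image"]*1.4,0,255).astype(np.uint8))
E
python3 wl.py w0; python3 -c "
import pickle;c,s=pickle.load(open('w0.pkl','rb'));print(c['K'],c['k1'],c['mount'])"
python3 go.py 370 450 200 0
```

```text
[[312.4102995    0.         282.33675969]
 [  0.         312.4102995  209.28202937]
 [  0.           0.           1.        ]] -0.04119423678449325 [[-6.64193954e-04 -9.57749945e-01 -2.87601465e-01  8.11631926e+01]
 [ 9.99999751e-01 -5.67378285e-04 -4.19981408e-04 -7.41346750e-01]
 [ 2.39058344e-04 -2.87601672e-01  9.57750083e-01 -1.71030506e+02]
 [ 0.00000000e+00  0.00000000e+00  0.00000000e+00  1.00000000e+00]]
shift [-0.856 -0.378  0.097] rot [0.    0.    0.703] n50 2.8 nrot 7.4Traceback (most recent call last):
  File "go.py", line 16, in <module>
    if __name__=="__main__": go(*map(float,sys.argv[1:]))
                             ~~^^^^^^^^^^^^^^^^^^^^^^^^^^
  File "go.py", line 15, in go
    print("pos",s["tool_pos"].round(1),"jaw",ph.round(1),"tilt",np.degrees(np.arccos(-R[2,2])).round(2),"gap",s["finger_gap"].round(1),"F",s["ft_force"].round(1),"t",s["clock"],"j",s["joints"].round(2))
                                                                                                              ^^^^^^^^^^^^^^^^^^^^^
AttributeError: 'float' object has no attribute 'round'
```

View pics/w0.png

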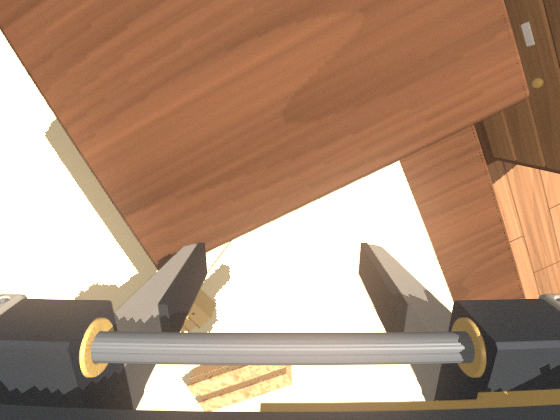

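```bash
sed -i 's/s\["finger_gap"\].round(1)/round(s["finger_gap"],1)/' go.py
python3 -m pendant '[{"x":-0.86,"y":-0.38,"z":0,"rz":0.7},{"x":-0.86,"y":-0.38,"z":0,"rz":0.7},{"x":-0.86,"y":-0.38,"z":0,"rz":0.7},{"x":-0.86,"y":-0.38,"z":0,"rz":0.7},{"x":-0.86,"y":-0.38,"z":0,"rz":0.7},{"x":-0.86,"y":-0.38,"z":0,"rz":0.7},{"x":-0.86,"y":-0.38,"z":0,"rz":0.7},{"x":-0.86,"y":-0.38,"z":0,"rz":0.7},{"x":-0.86,"y":-0.38,"z":0,"rz":0.7}]'
python3 go.py 400 300 230 0
```

```text
shift [-1.484 -1.182 -0.103] rot [0.    0.    0.703] n50 5.7 nrot 7.4
pos [280.7 558.4 214.6] jaw 63.3 tilt 0.0 gap 91.6 F [ 0.3  0.1 -0.5] t 1.15 j [ 1.1   0.35  1.63 -0.    1.16 -0.  ]validation failed for argument at $[0]...
```

```bash

python3 -m pendant '[{"x":-0.86,"y":-0.38,"z":0,"rx":0,"ry":0,"rz":0.7,"claw":90},{"x":-0.86,"y":-0.38,"z":0,"rx":0,"ry":0,"rz":0.7,"claw":90},{"x":-0.86,"y":-0.38,"z":0,"rx":0,"ry":0,"rz":0.7,"claw":90},{"x":-0.86,"y":-0.38,"z":0,"rx":0,"ry":0,"rz":0.7,"claw":90},{"x":-0.86,"y":-0.38,"z":0,"rx":0,"ry":0,"rz":0.7,"claw":90},{"x":-0.86,"y":-0.38,"z":0,"rx":0,"ry":0,"rz":0.7,"claw":90},{"x":-0.86,"y":-0.38,"z":0,"rx":0,"ry":0,"rz":0.7,"claw":90},{"x":-0.86,"y":-0.38,"z":0,"rx":0,"ry":0,"rz":0.7,"claw":90},{"x":-0.86,"y":-0.38,"z":0,"rx":0,"ry":0,"rz":0.7,"claw":90}]'
python3 go.py 400 300 230 0
```

```text
clock: 2.05
tool_pos: [370.4, 449.5, 214.6]
tool_rot: [-2.216, -2.227, -0.0]
ft_force: [-0.4, 0.2, -0.9]
finger_gap: 90.1
shift [-0.998  0.192 -0.102] rot [ 0.    -0.     0.003] n50 3.1 nrot 0.0
pos [370.4 449.5 214.6] jaw 0.3 tilt 0.01 gap 90.1 F [-0.4  0.2 -0.9] t 2.05 j [ 0.88  0.29  1.73 -0.    1.13  0.87]
```

```bash

python3 -m pendant '[{"x":-1,"y":0.2,"z":-0.1,"rx":0,"ry":0,"rz":0,"claw":90},{"x":-1,"y":0.2,"z":-0.1,"rx":0,"ry":0,"rz":0,"claw":90},{"x":-1,"y":0.2,"z":-0.1,"rx":0,"ry":0,"rz":0,"claw":90},{"x":-1,"y":0.2,"z":-0.1,"rx":0,"ry":0,"rz":0,"claw":90},{"x":-1,"y":0.2,"z":-0.1,"rx":0,"ry":0,"rz":0,"claw":90}]'
python3 wl.py w1
```

```text
clock: 2.55
tool_pos: [401.6, 299.0, 230.1]
tool_rot: [-2.217, -2.226, -0.002]
ft_force: [0.6, -0.4, 0.7]
finger_gap: 90.4
```

View pics/w1.png

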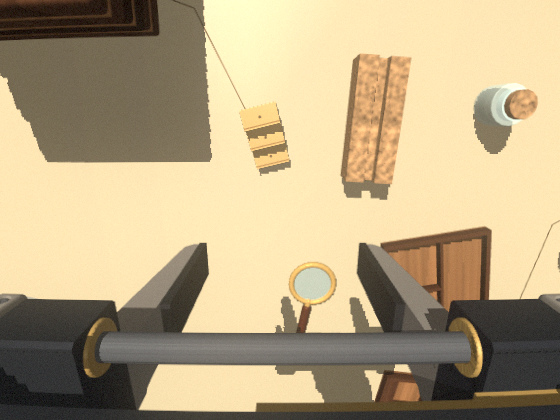

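```bash
cat > f4.py <<'E'
from ov import *
c,s=pickle.load(open("w1.pkl","rb"))
G,B,Rr=(0,255,0),(255,100,0),(0,0,255)
def stage(x,y,a):
    o=[]
    for k,h in ((-24,12),(0,24),(24,36)):
        o.append((box(x-k*np.sin(a),y+k*np.cos(a),a,42,24,h),G))
    return o+[(box(x,y,a,42,72,0),B)]
import sys
ST=(375,358,.22);BB=(505,375,-.05);T3=(621,134,.155)
t=stage(*ST)+[(box(*BB,56,140,36),G),(box(*BB,56,140,0),B)]
t+=[(box(*T3,146,182,16),G)]
cv2.imwrite("pics/f4.png",overlay(c,t,(220,40,430,200),3.7,0,s))
cv2.imwrite("pics/f5.png",overlay(c,t,(360,200,560,350),3.7,0,s))
E
python3 f4.py
```

```text
(no output)
```

View pics/f4.png

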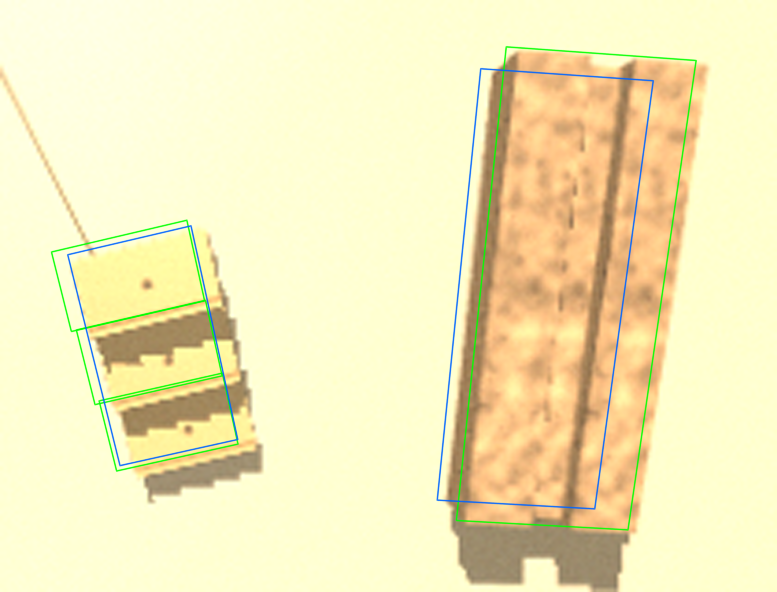

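View pics/f5.png

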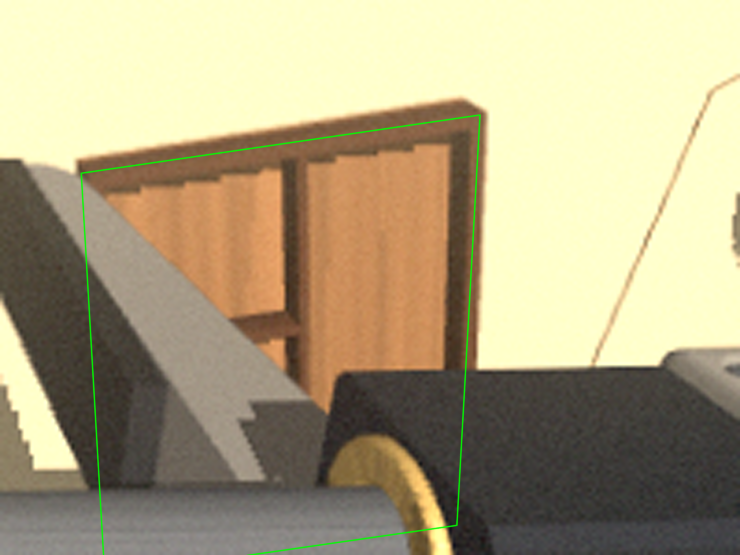

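```bash
python3 go.py 378 366 90 13.2
```

```text
shift [ 0.44  -0.155  0.933] rot [ 0.    -0.001 -0.144] n50 3.1 nrot 1.5
pos [401.5 300.  229.9] jaw 0.3 tilt 0.07 gap 89.8 F [-0.3 -0.3  0.4] t 2.6 j [0.64 0.14 1.88 0.   1.12 0.63]
```

```bash

python3 -m pendant '[{"x":0.44,"y":-0.155,"z":0.93,"rx":0,"ry":0,"rz":-0.144,"claw":80},{"x":0.44,"y":-0.155,"z":0.93,"rx":0,"ry":0,"rz":-0.144,"claw":80},{"x":0.44,"y":-0.155,"z":0.93,"rx":0,"ry":0,"rz":-0.144,"claw":80},{"x":0.44,"y":-0.155,"z":0.93,"rx":0,"ry":0,"rz":-0.144,"claw":80},{"x":0.44,"y":-0.155,"z":0.93,"rx":0,"ry":0,"rz":-0.144,"claw":80}]'
python3 wl.py w2; python3 go.py 378 366 16 13.2
```

```text
clock: 3.1
tool_pos: [376.8, 366.8, 89.4]
tool_rot: [-1.947, -2.465, 0.003]
ft_force: [0.7, -0.2, -0.5]
finger_gap: 80.1
shift [-0.007 -0.001  0.499] rot [ 0.    -0.     0.002] n50 1.5 nrot 0.0
pos [377.9 366.9  90.9] jaw 13.3 tilt 0.05 gap 80.0 F [ 0.9 -0.3  1.3] t 3.15 j [0.77 0.36 1.95 0.   0.83 0.53]
```

View pics/w2.png

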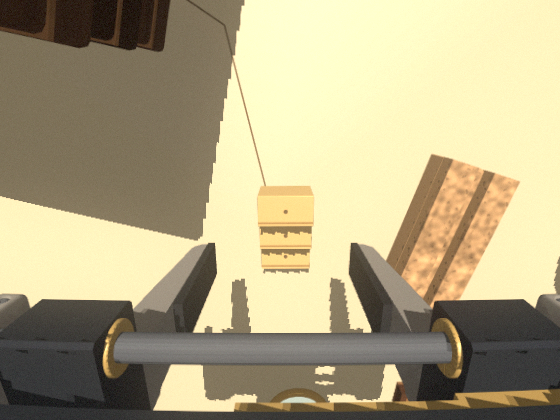

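```bash

python3 -m pendant '[{"x":0,"y":0,"z":0.5,"rx":0,"ry":0,"rz":0,"claw":80},{"x":0,"y":0,"z":0.5,"rx":0,"ry":0,"rz":0,"claw":80},{"x":0,"y":0,"z":0.5,"rx":0,"ry":0,"rz":0,"claw":30},{"x":0,"y":0,"z":0.5,"rx":0,"ry":0,"rz":0,"claw":30},{"x":0,"y":0,"z":0.5,"rx":0,"ry":0,"rz":0,"claw":30},{"x":0,"y":0,"z":0.5,"rx":0,"ry":0,"rz":0,"claw":30},{"x":0,"y":0,"z":0.5,"rx":0,"ry":0,"rz":0,"claw":30},{"x":0,"y":0,"z":0.5,"rx":0,"ry":0,"rz":0,"claw":30}]'

```

```text
clock: 3.95
tool_pos: [378.6, 367.6, 17.2]
tool_rot: [1.948, 2.464, 0.004]
ft_force: [-0.7, -1.1, 9.4]
finger_gap: 41.9
```

```bash

python3 -m pendant '[{"x":0,"y":0,"z":-0.3,"rx":0,"ry":0,"rz":0,"claw":30},{"x":0,"y":0,"z":-0.6,"rx":0,"ry":0,"rz":0,"claw":30},{"x":0,"y":0,"z":-0.6,"rx":0,"ry":0,"rz":0,"claw":30}]'
python3 go.py 486 236 107 8.6
```

```text
clock: 4.25
tool_pos: [381.2, 370.1, 112.8]
tool_rot: [1.947, 2.463, 0.019]
ft_force: [-0.2, -0.2, -0.3]
finger_gap: 41.4
shift [-1.031  0.473  0.037] rot [ 0.006 -0.004  0.053] n50 3.4 nrot 0.6
pos [381.2 370.1 112.8] jaw 13.3 tilt 0.69 gap 41.4 F [-0.2 -0.2 -0.3] t 4.25 j [0.77 0.33 1.93 0.   0.87 0.53]
```

```bash

python3 -m pendant '[{"x":-1,"y":0.47,"z":0,"rx":0,"ry":0,"rz":0.053,"claw":30},{"x":-1,"y":0.47,"z":0,"rx":0,"ry":0,"rz":0.053,"claw":30},{"x":-1,"y":0.47,"z":0,"rx":0,"ry":0,"rz":0.053,"claw":30},{"x":-1,"y":0.47,"z":0,"rx":0,"ry":0,"rz":0.053,"claw":30},{"x":-1,"y":0.47,"z":0,"rx":0,"ry":0,"rz":0.053,"claw":30}]'
python3 go.py 594.4 104.5 110 8.6
```

```text
clock: 4.75
tool_pos: [485.4, 238.8, 112.3]
tool_rot: [2.052, 2.377, 0.019]
ft_force: [-0.8, 0.3, -0.0]
finger_gap: 41.7
shift [-0.992  0.588  0.014] rot [ 0.006 -0.004 -0.002] n50 3.5 nrot 0.1
pos [485.4 238.8 112.3] jaw 8.4 tilt 0.69 gap 41.7 F [-0.8  0.3 -0. ] t 4.75 j [0.45 0.34 1.91 0.   0.88 0.3 ]
```

```bash

python3 -m pendant '[{"x":-0.992,"y":0.588,"z":0,"rx":0.006,"ry":-0.004,"rz":0,"claw":30},{"x":-0.992,"y":0.588,"z":0,"rx":0.006,"ry":-0.004,"rz":0,"claw":30},{"x":-0.992,"y":0.588,"z":0,"rx":0.006,"ry":-0.004,"rz":0,"claw":30},{"x":-0.992,"y":0.588,"z":0,"rx":0.006,"ry":-0.004,"rz":0,"claw":30},{"x":-0.992,"y":0.588,"z":0,"rx":0.006,"ry":-0.004,"rz":0,"claw":30},{"x":-0.992,"y":0.588,"z":0,"rx":0.006,"ry":-0.004,"rz":0,"claw":30}]'
python3 wl.py w3; python3 go.py 594.4 104.5 21.5 8.6
cat > f6.py <<'E'
from ov import *
import sys
from f4 import *
n,T2,T3=sys.argv[1],(592,-133,-.135),(622,136,.15)
def tr(T,x,y,w,l,z):
    a=T[2];return box(T[0]+x*np.cos(a)-y*np.sin(a),T[1]+x*np.sin(a)+y*np.cos(a),a,w,l,z)
def polys(T2,T3):
    return [(box(*T2,92,232,16),G),(box(*T3,146,182,16),G),(tr(T2,0,-27,80,166,16),B),(tr(T2,0,85,50,50,16),B),(tr(T3,37,0,60,170,16),B),(tr(T3,-32,-37,70,96,16),B),(tr(T3,-32,50,70,70,16),B)]
if __name__=="__main__":
    c,s=pickle.load(open(n+".pkl","rb"))
    cv2.imwrite(f"pics/{n}o.png",overlay(c,polys(T2,T3),(0,0,560,420),1.4,0,s))
E
python3 f6.py w3
```

```text
clock: 5.35
tool_pos: [593.3, 105.5, 111.4]
tool_rot: [-2.052, -2.376, 0.0]
ft_force: [-0.6, -0.2, -0.5]
finger_gap: 41.3
shift [-0.011  0.008  0.601] rot [-0.001 -0.001 -0.002] n50 1.8 nrot 0.0
pos [593.1 105.9 111.6] jaw 8.4 tilt 0.1 gap 41.8 F [ 0.1 -0.1 -0.2] t 5.4 j [0.17 0.43 1.77 0.   0.94 0.03]
```

View pics/w3o.png

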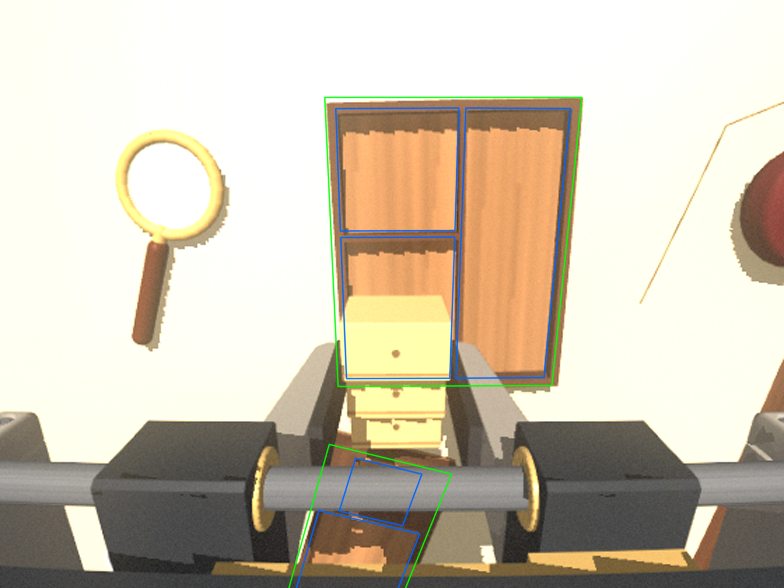

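```bash

python3 -m pendant '[{"x":-0.01,"y":0.008,"z":0.3,"rx":0,"ry":0,"rz":0,"claw":30},{"x":-0.01,"y":0.008,"z":0.5,"rx":0,"ry":0,"rz":0,"claw":30},{"x":-0.01,"y":0.008,"z":0.595,"rx":0,"ry":0,"rz":0,"claw":30},{"x":-0.01,"y":0.008,"z":0.595,"rx":0,"ry":0,"rz":0,"claw":30},{"x":-0.01,"y":0.008,"z":0.595,"rx":0,"ry":0,"rz":0,"claw":30}]'

```

```text
clock: 5.9
tool_pos: [594.0, 105.9, 22.5]
tool_rot: [-2.049, -2.379, 0.0]
ft_force: [-0.2, -0.4, -0.1]
finger_gap: 41.6
```

```bash

python3 -m pendant '[{"x":0,"y":0,"z":0.01,"rx":0,"ry":0,"rz":0,"claw":60},{"x":0,"y":0,"z":0.01,"rx":0,"ry":0,"rz":0,"claw":60},{"x":0,"y":0,"z":0,"rx":0,"ry":0,"rz":0,"claw":60},{"x":0,"y":0,"z":-0.3,"rx":0,"ry":0,"rz":0,"claw":80},{"x":0,"y":0,"z":-0.6,"rx":0,"ry":0,"rz":0,"claw":80},{"x":0,"y":0,"z":-0.9,"rx":0,"ry":0,"rz":0,"claw":80},{"x":0,"y":0,"z":-0.9,"rx":0,"ry":0,"rz":0,"claw":80}]'
python3 wl.py w4;python3 f6.py w4; python3 go.py 555 240 140 0
```

```text
clock: 6.6
tool_pos: [598.2, 106.3, 164.5]
tool_rot: [2.048, 2.376, 0.013]
ft_force: [-0.4, 0.8, 0.6]
finger_gap: 80.1
shift [ 0.924 -0.143  0.144] rot [ 0.003 -0.001  0.094] n50 2.8 nrot 1.0
pos [596.5 106.  161.4] jaw 8.5 tilt 0.33 gap 79.7 F [-0.7  0.  -0.1] t 6.65 j [0.17 0.37 1.73 0.   1.03 0.02]
```

View pics/w4o.png

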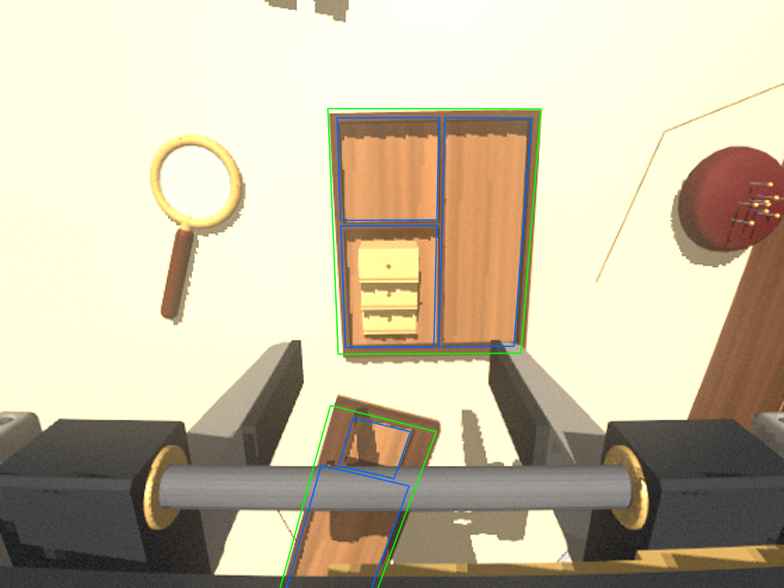

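```bash

python3 -m pendant '[{"x":0.92,"y":-0.14,"z":0.14,"rx":0,"ry":0,"rz":0.1,"claw":85},{"x":0.92,"y":-0.14,"z":0.14,"rx":0,"ry":0,"rz":0.1,"claw":85},{"x":0.92,"y":-0.14,"z":0.14,"rx":0,"ry":0,"rz":0.1,"claw":85},{"x":0.92,"y":-0.14,"z":0.14,"rx":0,"ry":0,"rz":0.1,"claw":85}]'
python3 go.py 507.5 374 100 -3.15
```

```text
clock: 7.05
tool_pos: [552.9, 243.1, 138.6]
tool_rot: [-2.227, -2.215, -0.005]
ft_force: [0.3, -0.7, -0.4]
finger_gap: 85.1
shift [ 0.871 -0.308  0.259] rot [ 0.001 -0.002  0.032] n50 2.9 nrot 0.3
pos [552.9 243.1 138.6] jaw -0.3 tilt 0.2 gap 85.1 F [ 0.3 -0.7 -0.4] t 7.05 j [0.41 0.4  1.75 0.   0.99 0.42]
```

```bash

python3 -m pendant '[{"x":0.87,"y":-0.308,"z":0.26,"rx":0,"ry":-0.002,"rz":0.032,"claw":90},{"x":0.87,"y":-0.308,"z":0.26,"rx":0,"ry":-0.002,"rz":0.032,"claw":90},{"x":0.87,"y":-0.308,"z":0.26,"rx":0,"ry":-0.002,"rz":0.032,"claw":90},{"x":0.87,"y":-0.308,"z":0.26,"rx":0,"ry":-0.002,"rz":0.032,"claw":90},{"x":0.87,"y":-0.308,"z":0.26,"rx":0,"ry":-0.002,"rz":0.032,"claw":90}]'
python3 wl.py w5;python3 go.py 507.5 374 17 -3.15
```

```text
clock: 7.55
tool_pos: [506.7, 373.4, 98.6]
tool_rot: [2.279, 2.159, -0.002]
ft_force: [0.7, -0.2, -0.2]
finger_gap: 90.3
shift [ 0.009 -0.001  0.547] rot [ 0.001  0.001 -0.   ] n50 1.6 nrot 0.0
pos [507.5 372.8  99.1] jaw -3.2 tilt 0.14 gap 89.7 F [-0.2 -0.3 -1.1] t 7.6 j [ 0.63  0.48  1.72 -0.    0.94  0.69]
```

View pics/w5.png

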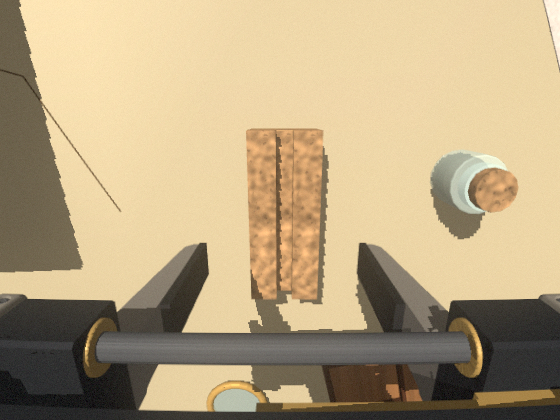

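```bash

python3 -m pendant '[{"x":0.01,"y":0,"z":0.3,"rx":0,"ry":0,"rz":0,"claw":90},{"x":0.01,"y":0,"z":0.54,"rx":0,"ry":0,"rz":0,"claw":90},{"x":0.01,"y":0,"z":0.54,"rx":0,"ry":0,"rz":0,"claw":45},{"x":0.01,"y":0,"z":0.54,"rx":0,"ry":0,"rz":0,"claw":45},{"x":0.01,"y":0,"z":0.54,"rx":0,"ry":0,"rz":0,"claw":45},{"x":0.01,"y":0,"z":0.54,"rx":0,"ry":0,"rz":0,"claw":45},{"x":0.01,"y":0,"z":0.54,"rx":0,"ry":0,"rz":0,"claw":45},{"x":0.01,"y":0,"z":0.54,"rx":0,"ry":0,"rz":0,"claw":45}]'

```

```text
clock: 8.4
tool_pos: [508.8, 374.6, 20.0]
tool_rot: [2.279, 2.157, 0.004]
ft_force: [1.0, -2.2, 7.7]
finger_gap: 55.8
```

```bash

python3 -m pendant '[{"x":0,"y":0,"z":-0.3,"rx":0,"ry":0,"rz":0,"claw":45},{"x":0,"y":0,"z":-0.6,"rx":0,"ry":0,"rz":0,"claw":45},{"x":-0.3,"y":0,"z":-0.7,"rx":0,"ry":0,"rz":0,"claw":45},{"x":-0.6,"y":0.1,"z":-0.7,"rx":0,"ry":0,"rz":0,"claw":45},{"x":-0.95,"y":0.15,"z":-0.7,"rx":0,"ry":0,"rz":0,"claw":45},{"x":-0.95,"y":0.15,"z":-0.7,"rx":0,"ry":0,"rz":0,"claw":45}]'
python3 go.py 560 90 120 -7.7
```

```text
clock: 9.0
tool_pos: [522.9, 226.6, 126.0]
tool_rot: [2.282, 2.154, 0.002]
ft_force: [-0.5, -0.7, -1.3]
finger_gap: 55.8
shift [-0.895  0.3    0.043] rot [0.002 0.001 0.049] n50 2.8 nrot 0.5
pos [522.9 226.6 126. ] jaw -3.3 tilt 0.25 gap 55.8 F [-0.5 -0.7 -1.3] t 9.0 j [ 0.41  0.37  1.83 -0.    0.94  0.47]
```

```bash

python3 -m pendant '[{"x":-0.99,"y":0.3,"z":0,"rx":0,"ry":0,"rz":0.05,"claw":45},{"x":-0.99,"y":0.3,"z":0,"rx":0,"ry":0,"rz":0.05,"claw":45},{"x":-0.99,"y":0.3,"z":0,"rx":0,"ry":0,"rz":0.05,"claw":45},{"x":-0.99,"y":0.3,"z":0,"rx":0,"ry":0,"rz":0.05,"claw":45}]'
python3 go.py 590 -60 125 -7.7
```

```text
clock: 9.4
tool_pos: [560.3, 72.2, 127.2]
tool_rot: [2.366, 2.058, 0.003]
ft_force: [-1.2, 1.4, -2.0]
finger_gap: 55.5
shift [-0.845  0.318  0.018] rot [ 0.004  0.001 -0.003] n50 2.7 nrot 0.1
pos [560.3  72.2 127.2] jaw -8.0 tilt 0.34 gap 55.5 F [-1.2  1.4 -2. ] t 9.4 j [ 0.13  0.36  1.85 -0.    0.93  0.27]
```

```bash

python3 -m pendant '[{"x":-0.99,"y":0.34,"z":-0.2,"rx":0,"ry":0,"rz":0,"claw":45},{"x":-0.99,"y":0.34,"z":-0.2,"rx":0,"ry":0,"rz":0,"claw":45},{"x":-0.99,"y":0.34,"z":-0.2,"rx":0,"ry":0,"rz":0,"claw":45},{"x":-0.99,"y":0.34,"z":-0.2,"rx":0,"ry":0,"rz":0,"claw":45},{"x":-0.99,"y":0.34,"z":-0.2,"rx":0,"ry":0,"rz":0,"claw":45}]'
python3 go.py 590.4 -156 125 -7.7
```

```text
clock: 9.9
tool_pos: [590.8, -82.9, 158.5]
tool_rot: [2.368, 2.054, 0.005]
ft_force: [0.3, 0.3, -1.8]
finger_gap: 55.7
shift [-0.482  0.064  0.224] rot [ 0.004  0.001 -0.005] n50 1.6 nrot 0.1
pos [590.8 -82.9 158.5] jaw -8.1 tilt 0.42 gap 55.7 F [ 0.3  0.3 -1.8] t 9.9 j [-0.14  0.36  1.75 -0.    1.02  0.  ]
```

```bash

python3 -m pendant '[{"x":-0.48,"y":0.06,"z":0.0,"rx":0.004,"ry":0,"rz":-0.005,"claw":45},{"x":-0.48,"y":0.06,"z":0.0,"rx":0.004,"ry":0,"rz":-0.005,"claw":45},{"x":-0.48,"y":0.06,"z":0,"rx":0.004,"ry":0,"rz":-0.005,"claw":45},{"x":-0.48,"y":0.06,"z":0,"rx":0.004,"ry":0,"rz":-0.005,"claw":45}]'
python3 wl.py w6; sed -i 's/(592,-133,-.135)/(594,-129,-.135)/' f6.py; python3 f6.py w6; python3 go.py 590.4 -156 25 -7.7
```

```text
clock: 10.3
tool_pos: [589.3, -153.6, 158.3]
tool_rot: [2.364, 2.068, -0.002]
ft_force: [-0.2, -0.2, -1.5]
finger_gap: 55.8
shift [-0.016  0.01   0.889] rot [-0.     0.001  0.001] n50 2.7 nrot 0.0
pos [ 589.3 -153.3  158.3] jaw -7.6 tilt 0.07 gap 55.7 F [-0.1 -0.3 -1.5] t 10.35 j [-0.26  0.39  1.72 -0.    1.04 -0.12]
```

View pics/w6o.png

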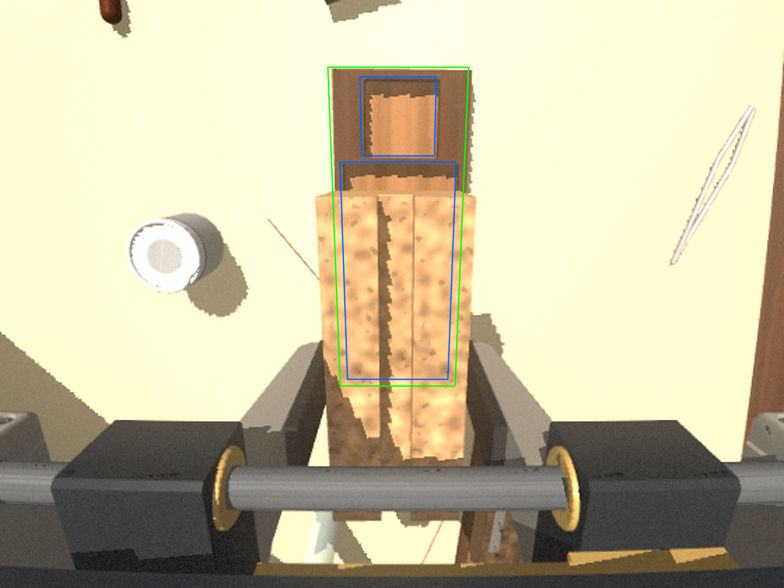

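```bash

python3 -m pendant '[{"x":-0.02,"y":0.015,"z":0.3,"rx":0,"ry":0,"rz":0,"claw":45},{"x":-0.02,"y":0.015,"z":0.6,"rx":0,"ry":0,"rz":0,"claw":45},{"x":-0.02,"y":0.015,"z":0.75,"rx":0,"ry":0,"rz":0,"claw":45},{"x":-0.02,"y":0.015,"z":0.84,"rx":0,"ry":0,"rz":0,"claw":45},{"x":-0.02,"y":0.015,"z":0.89,"rx":0,"ry":0,"rz":0,"claw":45},{"x":-0.02,"y":0.015,"z":0.89,"rx":0,"ry":0,"rz":0,"claw":45}]'

```

```text
clock: 10.95
tool_pos: [591.5, -155.9, 25.0]
tool_rot: [2.363, 2.07, -0.001]
ft_force: [0.8, -0.4, -1.0]
finger_gap: 55.9
```

```bash

python3 -m pendant '[{"x":0,"y":0,"z":0.01,"rx":0,"ry":0,"rz":0,"claw":45},{"x":0,"y":0,"z":0.01,"rx":0,"ry":0,"rz":0,"claw":75},{"x":0,"y":0,"z":0,"rx":0,"ry":0,"rz":0,"claw":75},{"x":0,"y":0,"z":0,"rx":0,"ry":0,"rz":0,"claw":75},{"x":0,"y":0,"z":-0.3,"rx":0,"ry":0,"rz":0,"claw":80},{"x":0,"y":0,"z":-0.6,"rx":0,"ry":0,"rz":0,"claw":80},{"x":0,"y":0,"z":-0.9,"rx":0,"ry":0,"rz":0,"claw":80},{"x":0,"y":0,"z":-0.95,"rx":0,"ry":0,"rz":0,"claw":80}]'
python3 wl.py w7; python3 f6.py w7; python3 go.py 540 -300 180 0
```

```text
clock: 11.75
tool_pos: [594.7, -156.7, 173.6]
tool_rot: [2.357, 2.064, 0.007]
ft_force: [1.3, -0.0, -0.2]
finger_gap: 80.0
shift [-0.996 -0.23  -0.051] rot [ 0.005  0.002 -0.084] n50 3.1 nrot 0.9
pos [ 594.  -156.5  172.2] jaw -7.6 tilt 0.43 gap 80.2 F [ 0.6 -0.3  0.6] t 11.8 j [-0.26  0.37  1.7  -0.    1.06 -0.13]
```

View pics/w7o.png

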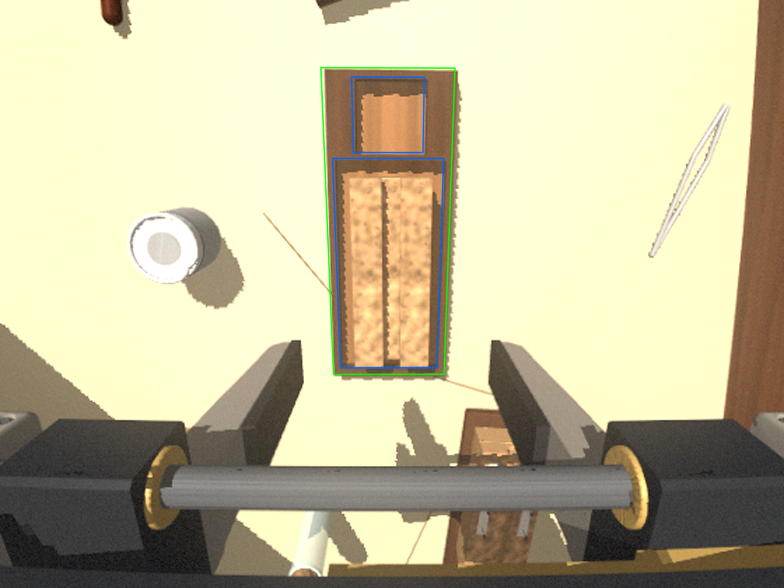

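```bash

python3 -m pendant '[{"x":-1,"y":-0.35,"z":-0.25,"rx":0.005,"ry":0,"rz":-0.084,"claw":80},{"x":-1,"y":-0.35,"z":-0.25,"rx":0.005,"ry":0,"rz":-0.084,"claw":80},{"x":-1,"y":-0.35,"z":-0.25,"rx":0.005,"ry":0,"rz":-0.084,"claw":80},{"x":-1,"y":-0.35,"z":-0.25,"rx":0.005,"ry":0,"rz":-0.084,"claw":80}]'
python3 go.py 450 -450 210 0
```

```text
clock: 12.2
tool_pos: [520.0, -301.6, 209.7]
tool_rot: [2.224, 2.217, -0.005]
ft_force: [0.4, -0.4, -0.5]
finger_gap: 80.2
shift [-0.991 -0.464  0.002] rot [-0.001  0.002 -0.002] n50 3.3 nrot 0.0
pos [ 520.  -301.6  209.7] jaw -0.2 tilt 0.21 gap 80.2 F [ 0.4 -0.4 -0.5] t 12.2 j [-0.53  0.32  1.69 -0.    1.13 -0.52]
```

```bash

python3 -m pendant '[{"x":-0.99,"y":-0.46,"z":0,"rx":0,"ry":0,"rz":0,"claw":80},{"x":-0.99,"y":-0.46,"z":0,"rx":0,"ry":0,"rz":0,"claw":80},{"x":-0.99,"y":-0.46,"z":0,"rx":0,"ry":0,"rz":0,"claw":80},{"x":-0.99,"y":-0.46,"z":0,"rx":0,"ry":0,"rz":0,"claw":80},{"x":-0.99,"y":-0.46,"z":0,"rx":0,"ry":0,"rz":0,"claw":80},{"x":-0.99,"y":-0.46,"z":0,"rx":0,"ry":0,"rz":0,"claw":80}]'
python3 wl.py w8; python3 - <<'E'
from ov import *
c,s=pickle.load(open("w8.pkl","rb"))
a=np.linspace(0,6.28,40)
def circ(x,y,r,z): return np.c_[x+r*np.cos(a),y+r*np.sin(a),np.full(40,z)]
G,B=(0,255,0),(255,100,0)
NB=(381,-348,-.13);tx=(496,-384);tn=(436,-117)
t=[(box(*NB,36,140,36),G),(box(*NB,36,140,0),B),(circ(*tx,13,0),B),(circ(*tx,11.5,95),G),(circ(*tx,13.5,84),G)]
cv2.imwrite("pics/w8o.png",overlay(c,t,(0,0,560,420),1.4,0,s))
E
```

```text
clock: 12.8
tool_pos: [450.6, -448.8, 209.3]
tool_rot: [-2.225, -2.217, 0.004]
ft_force: [-0.2, 0.4, 0.1]
finger_gap: 79.8
```

View pics/w8o.png

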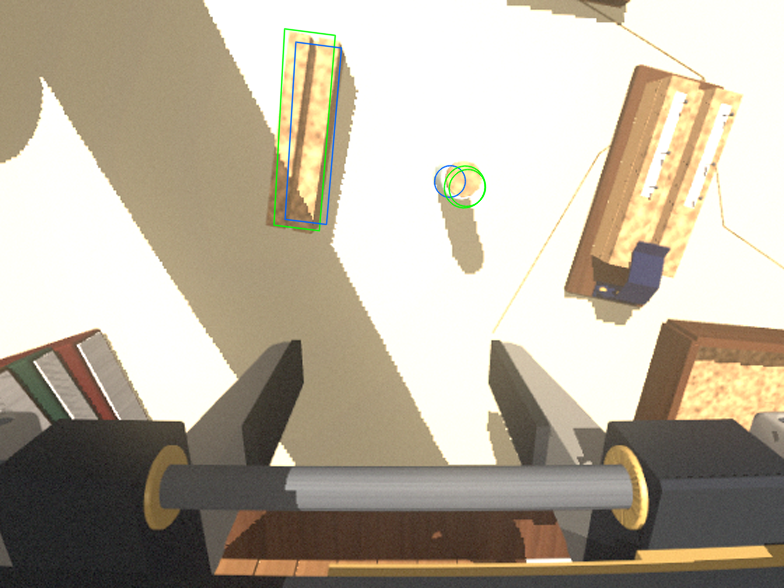

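```bash
cat > f8.py <<'E'
from ov import *
import sys
c,s=pickle.load(open("w8.pkl","rb"));c["image"]=(c["image"]*.62).astype(np.uint8)
a=np.linspace(0,6.28,40)
def circ(x,y,r,z): return np.c_[x+r*np.cos(a),y+r*np.sin(a),np.full(40,z)]
G,B=(0,255,0),(255,100,0)
NB=(381,-348,-.13);tx=(496,-384)
if len(sys.argv)>1: NB=tuple(map(float,sys.argv[1:4]));tx=tuple(map(float,sys.argv[4:6]))
t=[(box(*NB,36,140,36),G),(box(*NB,36,140,0),B),(circ(*tx,13,0),B),(circ(*tx,11.5,95),G),(circ(*tx,13.5,84),G)]
cv2.imwrite("pics/w8z.png",overlay(c,t,(180,10,380,210),3,0,s))
E
python3 f8.py
```

```text
(no output)
```

View pics/w8z.png

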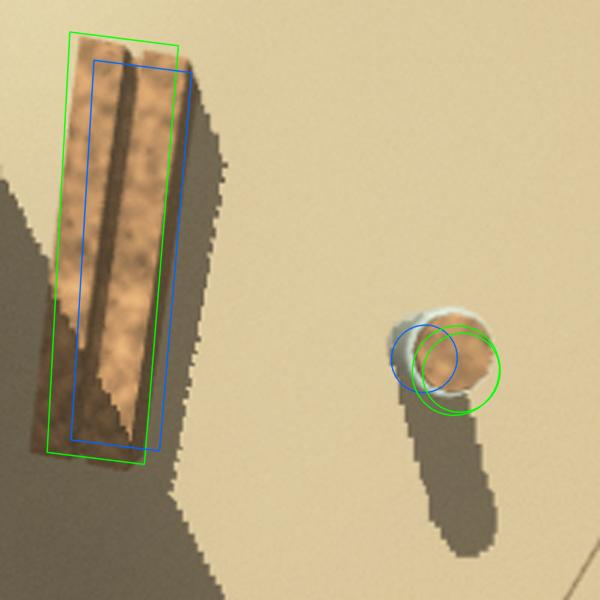

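```bash
python3 f8.py 379.5 -349.5 -.185 494.5 -378; python3 go.py 494.5 -378 160 -7.7
```

```text
shift [0.47  0.289 0.328] rot [-0.001  0.001  0.084] n50 1.9 nrot 0.9
pos [ 451.1 -448.3  209.5] jaw -0.1 tilt 0.15 gap 80.1 F [-0.3  0.5  0.5] t 12.85 j [-0.78  0.37  1.61 -0.    1.15 -0.78]
```

View pics/w8z.png

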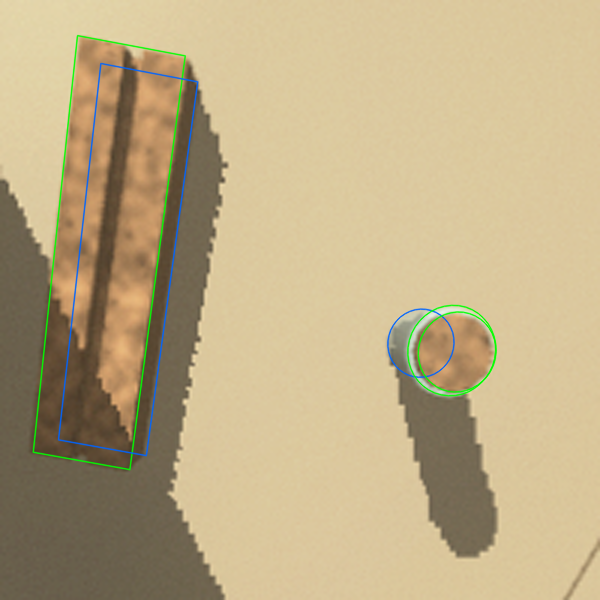

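```bash

python3 -m pendant '[{"x":0.47,"y":0.29,"z":0.38,"rx":0,"ry":0,"rz":0.084,"claw":80},{"x":0.47,"y":0.29,"z":0.38,"rx":0,"ry":0,"rz":0.084,"claw":80},{"x":0.47,"y":0.29,"z":0.38,"rx":0,"ry":0,"rz":0.084,"claw":80},{"x":0.47,"y":0.29,"z":0.38,"rx":0,"ry":0,"rz":0.084,"claw":80},{"x":0.47,"y":0.29,"z":0.38,"rx":0,"ry":0,"rz":0.084,"claw":80}]'
python3 wl.py w9; python3 go.py 494.5 -378 32 -7.7
```

```text
clock: 13.35
tool_pos: [495.3, -378.1, 153.2]
tool_rot: [2.363, 2.068, -0.004]
ft_force: [-0.1, -1.0, -0.2]
finger_gap: 79.7
shift [ 0.007 -0.005  0.809] rot [-0.     0.002  0.   ] n50 2.4 nrot 0.0
pos [ 495.1 -378.7  153.4] jaw -7.7 tilt 0.19 gap 79.8 F [-0.2 -0.1 -0.3] t 13.4 j [-0.65  0.41  1.69 -0.    1.04 -0.52]
```

View pics/w9.png

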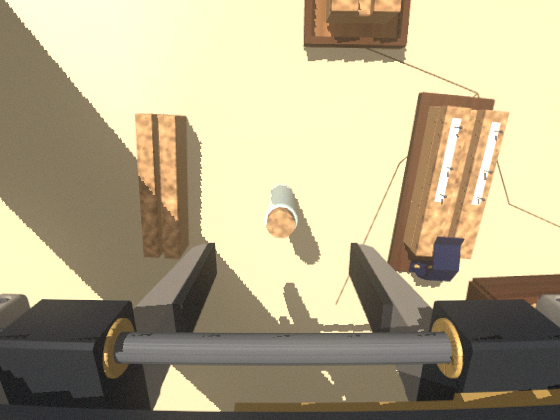

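```bash

python3 -m pendant '[{"x":0,"y":0,"z":0.3,"rx":0,"ry":0,"rz":0,"claw":80},{"x":0,"y":0,"z":0.6,"rx":0,"ry":0,"rz":0,"claw":80},{"x":0,"y":0,"z":0.81,"rx":0,"ry":0,"rz":0,"claw":80},{"x":0,"y":0,"z":0.81,"rx":0,"ry":0,"rz":0,"claw":50},{"x":0,"y":0,"z":0.81,"rx":0,"ry":0,"rz":0,"claw":40},{"x":0,"y":0,"z":0.81,"rx":0,"ry":0,"rz":0,"claw":32},{"x":0,"y":0,"z":0.81,"rx":0,"ry":0,"rz":0,"claw":28},{"x":0,"y":0,"z":0.81,"rx":0,"ry":0,"rz":0,"claw":24},{"x":0,"y":0,"z":0.81,"rx":0,"ry":0,"rz":0,"claw":20},{"x":0,"y":0,"z":0.81,"rx":0,"ry":0,"rz":0,"claw":20},{"x":0,"y":0,"z":0.81,"rx":0,"ry":0,"rz":0,"claw":20}]'

```

```text
clock: 14.5
tool_pos: [495.3, -379.2, 32.3]
tool_rot: [2.363, 2.066, -0.004]
ft_force: [-0.3, -0.2, 4.3]
finger_gap: 25.9
```

```bash

python3 -m pendant '[{"x":0,"y":0,"z":-0.2,"rx":0,"ry":0,"rz":0,"claw":20},{"x":0,"y":0,"z":-0.45,"rx":0,"ry":0,"rz":0,"claw":20},{"x":0,"y":0,"z":-0.7,"rx":0,"ry":0,"rz":0,"claw":20},{"x":0.2,"y":0.05,"z":-0.8,"rx":0,"ry":0,"rz":0,"claw":20},{"x":0.5,"y":0.1,"z":-0.8,"rx":0,"ry":0,"rz":0,"claw":20},{"x":0.8,"y":0.2,"z":-0.8,"rx":0,"ry":0,"rz":0,"claw":20},{"x":0.9,"y":0.22,"z":-0.8,"rx":0,"ry":0,"rz":0,"claw":20}]'
python3 go.py 570 -140 152 -7.7
```

```text
clock: 15.2
tool_pos: [547.2, -246.1, 152.0]
tool_rot: [2.361, 2.069, -0.002]
ft_force: [-0.1, -0.3, -0.7]
finger_gap: 26.0
shift [ 0.721  0.058 -0.002] rot [0.    0.002 0.002] n50 2.2 nrot 0.0
pos [ 547.2 -246.1  152. ] jaw -7.6 tilt 0.15 gap 26.0 F [-0.1 -0.3 -0.7] t 15.2 j [-0.42  0.38  1.75 -0.    1.01 -0.29]
```

```bash

python3 -m pendant '[{"x":0.25,"y":0.02,"z":0,"rx":0,"ry":0,"rz":0,"claw":20},{"x":0.55,"y":0.06,"z":0,"rx":0,"ry":0,"rz":0,"claw":20},{"x":0.8,"y":0.1,"z":0,"rx":0,"ry":0,"rz":0,"claw":20},{"x":0.9,"y":0.15,"z":0,"rx":0,"ry":0,"rz":0,"claw":20},{"x":0.9,"y":0.15,"z":0,"rx":0,"ry":0,"rz":0,"claw":20}]'
python3 go.py 606.4 -45.8 152 -7.7
```

```text
clock: 15.7
tool_pos: [588.3, -114.0, 151.6]
tool_rot: [2.358, 2.072, -0.002]
ft_force: [0.2, -0.7, -0.5]
finger_gap: 25.4
shift [ 0.467  0.061 -0.004] rot [0.001 0.002 0.003] n50 1.4 nrot 0.0
pos [ 588.3 -114.   151.6] jaw -7.4 tilt 0.17 gap 25.4 F [ 0.2 -0.7 -0.5] t 15.7 j [-0.19  0.38  1.75 -0.    1.01 -0.06]
```

```bash

python3 -m pendant '[{"x":0.2,"y":0.02,"z":0,"rx":0,"ry":0,"rz":0,"claw":20},{"x":0.4,"y":0.05,"z":0,"rx":0,"ry":0,"rz":0,"claw":20},{"x":0.467,"y":0.061,"z":0,"rx":0,"ry":0.002,"rz":0.003,"claw":20},{"x":0.467,"y":0.061,"z":0,"rx":0,"ry":0.002,"rz":0.003,"claw":20},{"x":0.467,"y":0.061,"z":0,"rx":0,"ry":0.002,"rz":0.003,"claw":20}]'
python3 go.py 606.4 -45.8 37.5 -7.7
```

```text
clock: 16.2
tool_pos: [606.0, -47.2, 151.2]
tool_rot: [2.365, 2.067, 0.0]
ft_force: [-0.0, -0.8, -0.5]
finger_gap: 25.6
shift [0.01  0.001 0.758] rot [0. 0. 0.] n50 2.3 nrot 0.0
pos [606.  -47.2 151.2] jaw -7.7 tilt 0.04 gap 25.6 F [-0.  -0.8 -0.5] t 16.2 j [-0.08  0.39  1.73 -0.    1.02  0.05]
```

```bash

python3 -m pendant '[{"x":0.01,"y":0,"z":0.25,"rx":0,"ry":0,"rz":0,"claw":20},{"x":0.01,"y":0,"z":0.5,"rx":0,"ry":0,"rz":0,"claw":20},{"x":0.01,"y":0,"z":0.65,"rx":0,"ry":0,"rz":0,"claw":20},{"x":0.01,"y":0,"z":0.72,"rx":0,"ry":0,"rz":0,"claw":20},{"x":0.01,"y":0,"z":0.755,"rx":0,"ry":0,"rz":0,"claw":20},{"x":0.01,"y":0,"z":0.762,"rx":0,"ry":0,"rz":0,"claw":20},{"x":0.01,"y":0,"z":0.762,"rx":0,"ry":0,"rz":0,"claw":20}]'

```

```text
clock: 16.9
tool_pos: [607.1, -46.1, 38.0]
tool_rot: [2.364, 2.066, 0.002]
ft_force: [0.3, -0.9, 0.9]
finger_gap: 25.4
```

```bash

python3 -m pendant '[{"x":0,"y":0,"z":0.01,"rx":0,"ry":0,"rz":0,"claw":20},{"x":0,"y":0,"z":0.01,"rx":0,"ry":0,"rz":0,"claw":28},{"x":0,"y":0,"z":0.01,"rx":0,"ry":0,"rz":0,"claw":34},{"x":0,"y":0,"z":0,"rx":0,"ry":0,"rz":0,"claw":50},{"x":0,"y":0,"z":0,"rx":0,"ry":0,"rz":0,"claw":50},{"x":0,"y":0,"z":-0.2,"rx":0,"ry":0,"rz":0,"claw":60},{"x":0,"y":0,"z":-0.5,"rx":0,"ry":0,"rz":0,"claw":70},{"x":0,"y":0,"z":-0.8,"rx":0,"ry":0,"rz":0,"claw":80},{"x":0,"y":0,"z":-0.95,"rx":0,"ry":0,"rz":0,"claw":80}]'
python3 wl.py w10; python3 f6.py w10; python3 go.py 550 -150 180 0
```

```text
clock: 17.8
tool_pos: [608.4, -46.2, 184.6]
tool_rot: [2.362, 2.064, 0.007]
ft_force: [-0.3, 0.9, -0.2]
finger_gap: 79.0
shift [-0.739 -0.302  0.044] rot [ 0.007  0.    -0.085] n50 2.4 nrot 0.9
pos [609.7 -46.2 187.1] jaw -7.7 tilt 0.6 gap 79.9 F [0.7 0.9 2.7] t 17.85 j [-0.08  0.35  1.7  -0.    1.08  0.06]
```

View pics/w10o.png

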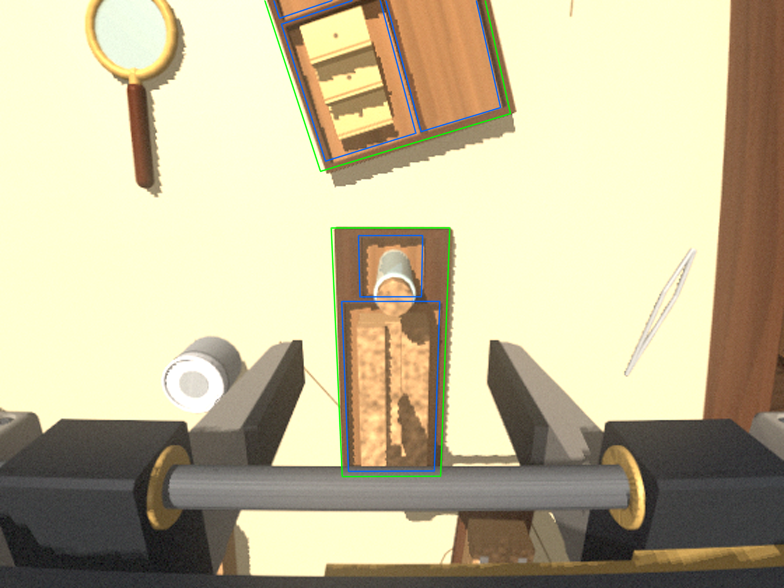

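```bash

python3 -m pendant '[{"x":-0.5,"y":-0.4,"z":0,"rx":0.007,"ry":0,"rz":0,"claw":80},{"x":-0.9,"y":-0.7,"z":0,"rx":0.007,"ry":0,"rz":0,"claw":80},{"x":-0.9,"y":-0.9,"z":0,"rx":0.007,"ry":0,"rz":0,"claw":80},{"x":-0.9,"y":-0.9,"z":0,"rx":0.007,"ry":0,"rz":0,"claw":80},{"x":-0.9,"y":-0.9,"z":0,"rx":0.007,"ry":0,"rz":0,"claw":80}]'
python3 go.py 400 -300 150 -10.6
```

```text
clock: 18.35
tool_pos: [453.5, -163.2, 185.1]
tool_rot: [-2.366, -2.063, 0.004]
ft_force: [-0.1, 0.3, 0.4]
finger_gap: 80.1
shift [-0.952 -0.228  0.235] rot [-0.002  0.     0.031] n50 3.0 nrot 0.3
pos [ 453.5 -163.2  185.1] jaw -7.8 tilt 0.2 gap 80.1 F [-0.1  0.3  0.4] t 18.35 j [-0.35  0.17  1.96 -0.    1.02 -0.21]
```

```bash

python3 -m pendant '[{"x":-0.95,"y":-0.23,"z":0.23,"rx":0,"ry":0,"rz":0.03,"claw":80},{"x":-0.95,"y":-0.23,"z":0.23,"rx":0,"ry":0,"rz":0.03,"claw":80},{"x":-0.95,"y":-0.23,"z":0.23,"rx":0,"ry":0,"rz":0.03,"claw":80},{"x":-0.95,"y":-0.23,"z":0.23,"rx":0,"ry":0,"rz":0.03,"claw":80}]'
python3 go.py 379.5 -349.5 100 -10.5
```

```text
clock: 18.75
tool_pos: [398.1, -303.1, 149.4]
tool_rot: [-2.417, -2.002, 0.005]
ft_force: [0.1, 0.7, 0.7]
finger_gap: 80.1
shift [-0.327 -0.062  0.33 ] rot [-0.003  0.    -0.003] n50 1.4 nrot 0.0
pos [ 398.1 -303.1  149.4] jaw -10.7 tilt 0.27 gap 80.1 F [0.1 0.7 0.7] t 18.75 j [-0.65  0.24  1.96 -0.    0.95 -0.46]
```

```bash

python3 -m pendant '[{"x":-0.33,"y":-0.06,"z":0.33,"rx":-0.002,"ry":0,"rz":0,"claw":70},{"x":-0.33,"y":-0.06,"z":0.33,"rx":-0.002,"ry":0,"rz":0,"claw":70},{"x":-0.33,"y":-0.06,"z":0.33,"rx":-0.002,"ry":0,"rz":0,"claw":70},{"x":-0.33,"y":-0.06,"z":0.33,"rx":-0.002,"ry":0,"rz":0,"claw":70}]'
python3 wl.py w11; python3 go.py 379.5 -349.5 18 -10.5
```

```text
clock: 19.15
tool_pos: [380.2, -349.3, 99.8]
tool_rot: [-2.419, -2.002, 0.002]
ft_force: [-0.1, 0.8, 0.4]
finger_gap: 70.2
shift [-0.002 -0.007  0.55 ] rot [-0.001  0.    -0.002] n50 1.6 nrot 0.0
pos [ 380.6 -349.4  100.4] jaw -10.7 tilt 0.07 gap 69.9 F [0.1 0.2 0.9] t 19.2 j [-0.74  0.33  1.96 -0.    0.85 -0.56]
```

View pics/w11.png

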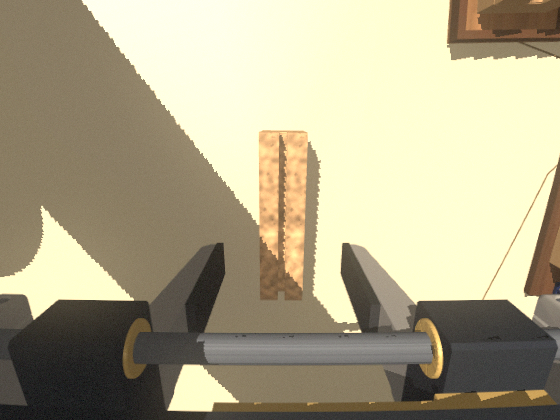

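Centred (block columns 260–307, middle ≈283; aligned with the fingers). Descend and grip.

```bash

python3 -m pendant '[{"x":0,"y":-0.005,"z":0.3,"rx":0,"ry":0,"rz":0,"claw":70},{"x":0,"y":-0.005,"z":0.55,"rx":0,"ry":0,"rz":0,"claw":70},{"x":0,"y":-0.005,"z":0.55,"rx":0,"ry":0,"rz":0,"claw":30},{"x":0,"y":-0.005,"z":0.55,"rx":0,"ry":0,"rz":0,"claw":25},{"x":0,"y":-0.005,"z":0.55,"rx":0,"ry":0,"rz":0,"claw":25},{"x":0,"y":-0.005,"z":0.55,"rx":0,"ry":0,"rz":0,"claw":25},{"x":0,"y":-0.005,"z":0.55,"rx":0,"ry":0,"rz":0,"claw":25},{"x":0,"y":-0.005,"z":0.55,"rx":0,"ry":0,"rz":0,"claw":25}]'
python3 -m pendant '[{"x":0,"y":0,"z":-0.3,"rx":0,"ry":0,"rz":0,"claw":25},{"x":0,"y":0,"z":-0.6,"rx":0,"ry":0,"rz":0,"claw":25},{"x":0,"y":0.1,"z":-0.9,"rx":0,"ry":0,"rz":0,"claw":25},{"x":0.2,"y":0.4,"z":-0.97,"rx":0,"ry":0,"rz":-0.1,"claw":25},{"x":0.6,"y":0.7,"z":-0.97,"rx":0,"ry":0,"rz":-0.2,"claw":25},{"x":0.9,"y":0.9,"z":-0.97,"rx":0,"ry":0,"rz":-0.21,"claw":25},{"x":0.9,"y":0.9,"z":-0.97,"rx":0,"ry":0,"rz":-0.21,"claw":25}]'
python3 go.py 560 -70 170 8.6
```

```text
clock: 20.0
tool_pos: [380.8, -350.0, 19.7]
tool_rot: [2.418, 2.002, -0.001]
ft_force: [-1.2, 1.1, 8.9]
finger_gap: 35.9
clock: 20.7
tool_pos: [540.7, -240.3, 166.5]
tool_rot: [2.053, 2.373, 0.001]
ft_force: [-0.1, -0.7, -0.7]
finger_gap: 35.7
shift [ 1.105  0.291 -0.026] rot [ 0.002  0.002 -0.004] n50 3.4 nrot 0.0
pos [ 540.7 -240.3  166.5] jaw 8.3 tilt 0.22 gap 35.7 F [-0.1 -0.7 -0.7] t 20.7 j [-0.42  0.35  1.76 -0.    1.03 -0.56]
```

```bash

python3 -m pendant '[{"x":0.99,"y":0.2,"z":0,"rx":0,"ry":0,"rz":0,"claw":25},{"x":0.99,"y":0.2,"z":0,"rx":0,"ry":0,"rz":0,"claw":25},{"x":0.99,"y":0.2,"z":0,"rx":0,"ry":0,"rz":0,"claw":25},{"x":0.99,"y":0.2,"z":0,"rx":0,"ry":0,"rz":0,"claw":25}]'
python3 go.py 610 40 166 8.6
```

```text
clock: 21.1
tool_pos: [549.1, -84.3, 167.0]
tool_rot: [2.049, 2.377, 0.003]
ft_force: [-0.2, -0.3, -1.2]
finger_gap: 35.6
shift [0.76  0.524 0.007] rot [ 0.002  0.001 -0.002] n50 2.8 nrot 0.0
pos [549.1 -84.3 167. ] jaw 8.5 tilt 0.23 gap 35.6 F [-0.2 -0.3 -1.2] t 21.1 j [-0.15  0.3   1.83 -0.    1.01 -0.3 ]
```

```bash

python3 -m pendant '[{"x":0.99,"y":0.55,"z":0,"rx":0,"ry":0,"rz":0,"claw":25},{"x":0.99,"y":0.55,"z":0,"rx":0,"ry":0,"rz":0,"claw":25},{"x":0.99,"y":0.55,"z":0,"rx":0,"ry":0,"rz":0,"claw":25},{"x":0.99,"y":0.55,"z":0,"rx":0,"ry":0,"rz":0,"claw":25},{"x":0.99,"y":0.55,"z":0,"rx":0,"ry":0,"rz":0,"claw":25}]'
python3 go.py 658.6 141 150 8.6
```

```text
clock: 21.6
tool_pos: [610.0, 77.3, 167.8]
tool_rot: [2.045, 2.379, 0.005]
ft_force: [0.4, -0.9, -0.5]
finger_gap: 35.4
shift [0.371 0.383 0.12 ] rot [0.004 0.001 0.   ] n50 1.6 nrot 0.0
pos [610.   77.3 167.8] jaw 8.6 tilt 0.32 gap 35.4 F [ 0.4 -0.9 -0.5] t 21.6 j [ 0.12  0.38  1.7  -0.    1.05 -0.03]
```

```bash

python3 -m pendant '[{"x":0.371,"y":0.383,"z":0.12,"rx":0.003,"ry":0,"rz":0,"claw":25},{"x":0.371,"y":0.383,"z":0.12,"rx":0.003,"ry":0,"rz":0,"claw":25},{"x":0.371,"y":0.383,"z":0.12,"rx":0.003,"ry":0,"rz":0,"claw":25},{"x":0.371,"y":0.383,"z":0.12,"rx":0.003,"ry":0,"rz":0,"claw":25}]'
python3 wl.py w12; python3 f6.py w12; python3 go.py 658.6 141 25 8.6
```

```text
clock: 22.0
tool_pos: [658.2, 139.8, 149.9]
tool_rot: [2.047, 2.382, -0.002]
ft_force: [-0.1, 0.7, -0.8]
finger_gap: 35.7
shift [0.011 0.006 0.834] rot [-0.     0.001 -0.   ] n50 2.5 nrot 0.0
pos [657.9 139.4 150.1] jaw 8.6 tilt 0.1 gap 35.6 F [-0.6 -0.1 -0.4] t 22.05 j [ 0.21  0.49  1.58 -0.    1.08  0.06]
```

View pics/w12o.png

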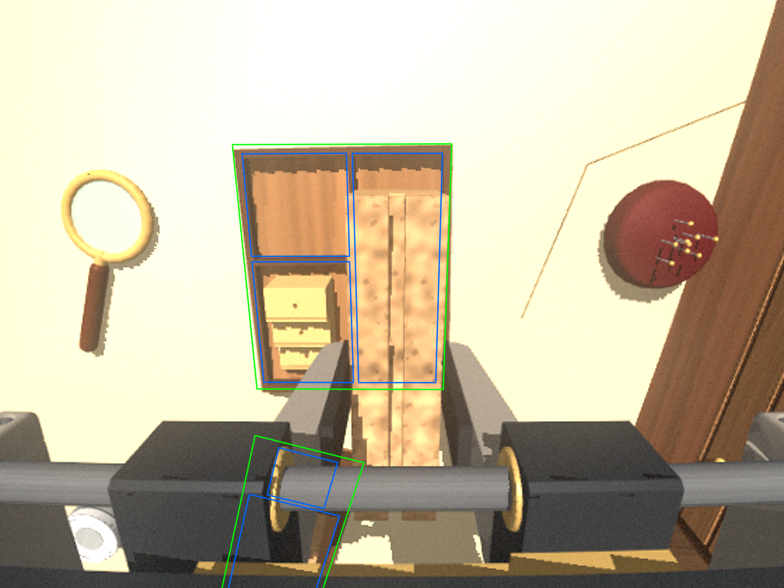

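```bash

python3 -m pendant '[{"x":0.005,"y":0.006,"z":0.3,"rx":0,"ry":0,"rz":0,"claw":25},{"x":0.005,"y":0.006,"z":0.6,"rx":0,"ry":0,"rz":0,"claw":25},{"x":0.005,"y":0.006,"z":0.75,"rx":0,"ry":0,"rz":0,"claw":25},{"x":0.005,"y":0.006,"z":0.82,"rx":0,"ry":0,"rz":0,"claw":25},{"x":0.005,"y":0.006,"z":0.838,"rx":0,"ry":0,"rz":0,"claw":25},{"x":0.005,"y":0.006,"z":0.838,"rx":0,"ry":0,"rz":0,"claw":25}]'
python3 -m pendant '[{"x":0,"y":0,"z":0,"rx":0,"ry":0,"rz":0,"claw":25},{"x":0,"y":0,"z":0,"rx":0,"ry":0,"rz":0,"claw":45},{"x":0,"y":0,"z":0,"rx":0,"ry":0,"rz":0,"claw":45},{"x":0,"y":0,"z":0,"rx":0,"ry":0,"rz":0,"claw":45},{"x":0,"y":0,"z":-0.3,"rx":0,"ry":0,"rz":0,"claw":45},{"x":0,"y":0,"z":-0.6,"rx":0,"ry":0,"rz":0,"claw":60},{"x":0,"y":0,"z":-0.9,"rx":0,"ry":0,"rz":0,"claw":80},{"x":0,"y":0,"z":-0.95,"rx":0,"ry":0,"rz":0,"claw":80}]'
python3 wl.py w13; python3 f6.py w13; python3 go.py 550 50 160 8.6
```

```text
clock: 22.65
tool_pos: [659.4, 139.5, 25.6]
tool_rot: [2.048, 2.379, -0.0]
ft_force: [0.2, 0.6, -0.7]
finger_gap: 36.0
clock: 23.45
tool_pos: [662.3, 140.5, 174.6]
tool_rot: [2.044, 2.375, 0.011]
ft_force: [0.2, 0.9, 0.3]
finger_gap: 66.9
shift [-0.484 -0.826  0.081] rot [ 0.005  0.001 -0.   ] n50 2.9 nrot 0.1
pos [661.6 140.3 173.1] jaw 8.6 tilt 0.5 gap 71.2 F [-0.5  0.3  0.4] t 23.5 j [ 0.21  0.46  1.56 -0.    1.11  0.06]
```

View pics/w13o.png

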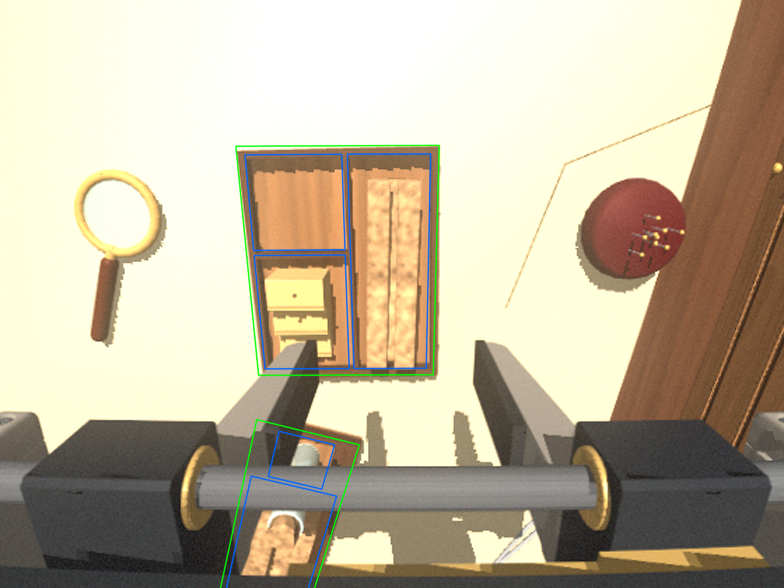

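```bash
python3 - <<'E'
from h import *
for n,p in (("w6",(166,256)),("w7",(164,249)),("w10",(196,384))):
    c,s=pickle.load(open(n+".pkl","rb"));print(back(c,[np.array(p)/1.4],45,s).round(1))
E
python3 go.py 560 0 173 8.6
```

```text
[[ 439.8 -112.3   45. ]]
[[ 438.5 -112.7   45. ]]
[[ 440.  -112.3   45. ]]
shift [-0.824 -0.809 -0.005] rot [ 0.005  0.001 -0.   ] n50 3.5 nrot 0.1
pos [661.6 140.3 173.1] jaw 8.6 tilt 0.5 gap 71.2 F [-0.5  0.3  0.4] t 23.5 j [ 0.21  0.46  1.56 -0.    1.11  0.06]
```

```bash

python3 -m pendant '[{"x":-0.95,"y":-0.85,"z":0,"rx":0.005,"ry":0,"rz":0,"claw":85},{"x":-0.95,"y":-0.85,"z":0,"rx":0.005,"ry":0,"rz":0,"claw":85},{"x":-0.95,"y":-0.85,"z":0,"rx":0.005,"ry":0,"rz":0,"claw":85},{"x":-0.95,"y":-0.85,"z":0,"rx":0.005,"ry":0,"rz":0,"claw":85},{"x":-0.95,"y":-0.85,"z":0,"rx":0.005,"ry":0,"rz":0,"claw":85}]'
python3 go.py 439 -112.5 110 8.6
```

```text
clock: 24.0
tool_pos: [553.1, -22.7, 170.7]
tool_rot: [-2.052, -2.378, 0.005]
ft_force: [0.5, 0.4, -0.5]
finger_gap: 84.9
shift [-0.481 -0.838  0.408] rot [-0.002  0.001 -0.002] n50 3.1 nrot 0.0
pos [553.1 -22.7 170.7] jaw 8.4 tilt 0.21 gap 84.9 F [ 0.5  0.4 -0.5] t 24.0 j [-0.04  0.29  1.83 -0.    1.02 -0.19]
```

```bash

python3 -m pendant '[{"x":-0.2,"y":-0.35,"z":0.1,"rx":0,"ry":0,"rz":0,"claw":85},{"x":-0.48,"y":-0.838,"z":0.4,"rx":0,"ry":0,"rz":0,"claw":85},{"x":-0.48,"y":-0.838,"z":0.4,"rx":0,"ry":0,"rz":0,"claw":85},{"x":-0.48,"y":-0.838,"z":0.4,"rx":0,"ry":0,"rz":0,"claw":85},{"x":-0.48,"y":-0.838,"z":0.4,"rx":0,"ry":0,"rz":0,"claw":85}]'
python3 wl.py w14; python3 go.py 439 -112.5 15 8.6
```

```text
clock: 24.5
tool_pos: [437.2, -112.5, 109.9]
tool_rot: [-2.052, -2.373, 0.008]
ft_force: [0.1, 0.1, 1.0]
finger_gap: 84.7
shift [-0.    -0.     0.639] rot [-0.002  0.001 -0.003] n50 1.9 nrot 0.0
pos [ 439.4 -112.3  110.9] jaw 8.3 tilt 0.22 gap 85.0 F [0.3 0.7 0.2] t 24.55 j [-0.25  0.23  2.08 -0.    0.83 -0.4 ]
```

View pics/w14.png

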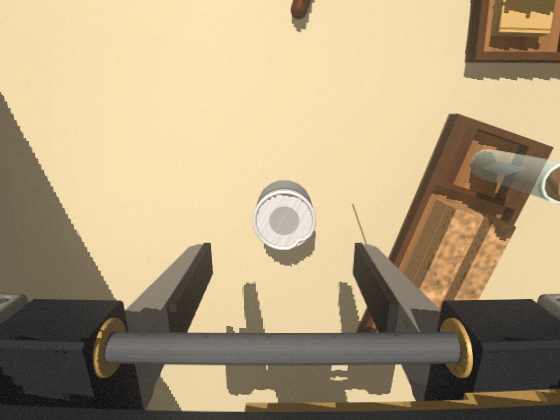

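```bash

python3 -m pendant '[{"x":0,"y":0,"z":0.3,"rx":-0.002,"ry":0,"rz":0,"claw":85},{"x":0,"y":0,"z":0.55,"rx":-0.002,"ry":0,"rz":0,"claw":85},{"x":0,"y":0,"z":0.64,"rx":-0.002,"ry":0,"rz":0,"claw":85},{"x":0,"y":0,"z":0.64,"rx":-0.002,"ry":0,"rz":0,"claw":55},{"x":0,"y":0,"z":0.64,"rx":-0.002,"ry":0,"rz":0,"claw":48},{"x":0,"y":0,"z":0.64,"rx":-0.002,"ry":0,"rz":0,"claw":42},{"x":0,"y":0,"z":0.64,"rx":-0.002,"ry":0,"rz":0,"claw":42},{"x":0,"y":0,"z":0.64,"rx":-0.002,"ry":0,"rz":0,"claw":42},{"x":0,"y":0,"z":0.64,"rx":-0.002,"ry":0,"rz":0,"claw":42}]'
python3 -m pendant '[{"x":0,"y":0,"z":-0.3,"rx":0,"ry":0,"rz":0,"claw":42},{"x":0,"y":0,"z":-0.6,"rx":0,"ry":0,"rz":0,"claw":42},{"x":0,"y":0,"z":-0.9,"rx":0,"ry":0,"rz":0,"claw":42},{"x":0.3,"y":0.1,"z":-0.95,"rx":0,"ry":0,"rz":0,"claw":42},{"x":0.6,"y":0.3,"z":-0.95,"rx":0,"ry":0,"rz":0,"claw":42},{"x":0.9,"y":0.4,"z":-0.95,"rx":0,"ry":0,"rz":0,"claw":42},{"x":0.9,"y":0.4,"z":-0.95,"rx":0,"ry":0,"rz":0,"claw":42}]'
python3 go.py 560 150 155 8.6
```

```text
clock: 25.45
tool_pos: [439.8, -112.5, 15.8]
tool_rot: [2.053, 2.375, -0.0]
ft_force: [0.3, 2.5, 7.6]
finger_gap: 49.5
clock: 26.15
tool_pos: [480.8, 34.5, 158.9]
tool_rot: [2.048, 2.379, 0.004]
ft_force: [0.5, 0.6, -1.0]
finger_gap: 49.2
shift [0.683 0.637 0.028] rot [ 0.002  0.    -0.001] n50 2.8 nrot 0.0
pos [480.8  34.5 158.9] jaw 8.5 tilt 0.21 gap 49.2 F [ 0.5  0.6 -1. ] t 26.15 j [ 0.07  0.2   1.99 -0.    0.95 -0.08]
```

```bash

python3 -m pendant '[{"x":0.9,"y":0.6,"z":0,"rx":0,"ry":0,"rz":0,"claw":42},{"x":0.9,"y":0.6,"z":0,"rx":0,"ry":0,"rz":0,"claw":42},{"x":0.9,"y":0.6,"z":0,"rx":0,"ry":0,"rz":0,"claw":42},{"x":0.9,"y":0.6,"z":0,"rx":0,"ry":0,"rz":0,"claw":42},{"x":0.9,"y":0.6,"z":0,"rx":0,"ry":0,"rz":0,"claw":42}]'
python3 wl.py w15; python3 f6.py w15;python3 go.py 582.7 179.5 120 8.6
```

```text
clock: 26.65
tool_pos: [550.3, 182.7, 159.1]
tool_rot: [2.046, 2.381, 0.004]
ft_force: [-0.2, -0.6, -0.3]
finger_gap: 49.3
shift [-0.044  0.218  0.26 ] rot [0.002 0.001 0.   ] n50 1.0 nrot 0.0
pos [549.3 181.1 158.9] jaw 8.6 tilt 0.16 gap 48.9 F [-0.1 -0.7 -1. ] t 26.7 j [ 0.32  0.34  1.79 -0.    1.01  0.17]
```

View pics/w15o.png

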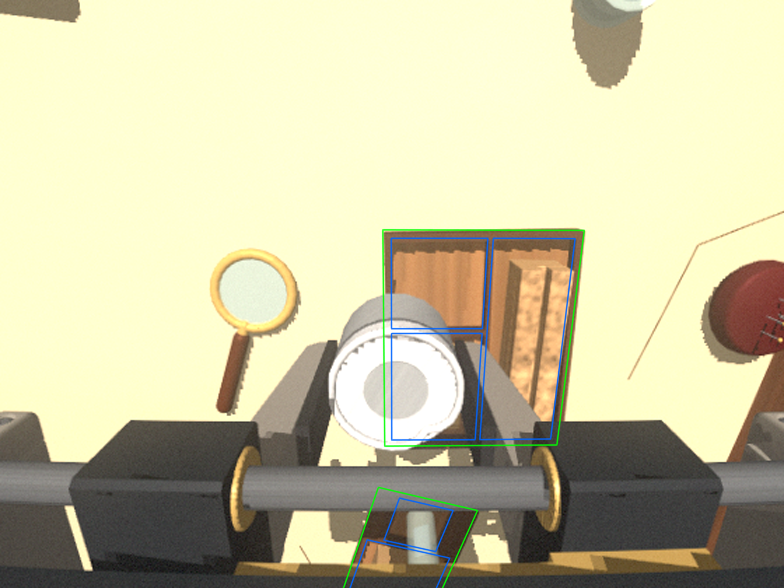

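```bash

python3 -m pendant '[{"x":-0.044,"y":0.218,"z":0.26,"rx":0.002,"ry":0,"rz":0,"claw":42},{"x":-0.044,"y":0.218,"z":0.26,"rx":0.002,"ry":0,"rz":0,"claw":42},{"x":-0.044,"y":0.218,"z":0.26,"rx":0.002,"ry":0,"rz":0,"claw":42}]'
python3 go.py 582.7 179.5 20.5 8.6
```

```text
clock: 27.0
tool_pos: [581.3, 177.3, 118.7]
tool_rot: [-2.049, -2.379, 0.007]
ft_force: [0.5, 0.3, 0.1]
finger_gap: 49.4
shift [0.014 0.014 0.655] rot [-0.003  0.001 -0.001] n50 2.0 nrot 0.0
pos [581.3 177.3 118.7] jaw 8.5 tilt 0.26 gap 49.4 F [0.5 0.3 0.1] t 27.0 j [ 0.29  0.43  1.75 -0.    0.96  0.15]
```

```bash

python3 -m pendant '[{"x":0.012,"y":0.01,"z":0.3,"rx":-0.002,"ry":0,"rz":0,"claw":42},{"x":0.012,"y":0.01,"z":0.5,"rx":-0.002,"ry":0,"rz":0,"claw":42},{"x":0.012,"y":0.01,"z":0.6,"rx":-0.002,"ry":0,"rz":0,"claw":42},{"x":0.012,"y":0.01,"z":0.65,"rx":-0.002,"ry":0,"rz":0,"claw":42},{"x":0.012,"y":0.01,"z":0.655,"rx":-0.002,"ry":0,"rz":0,"claw":42},{"x":0.012,"y":0.01,"z":0.655,"rx":-0.002,"ry":0,"rz":0,"claw":42}]'
python3 -m pendant '[{"x":0,"y":0,"z":0,"rx":0,"ry":0,"rz":0,"claw":42},{"x":0,"y":0,"z":0,"rx":0,"ry":0,"rz":0,"claw":57},{"x":0,"y":0,"z":0,"rx":0,"ry":0,"rz":0,"claw":57},{"x":0,"y":0,"z":0,"rx":0,"ry":0,"rz":0,"claw":57},{"x":0,"y":0,"z":-0.15,"rx":0,"ry":0,"rz":0,"claw":57},{"x":0,"y":0,"z":-0.4,"rx":0,"ry":0,"rz":0,"claw":60},{"x":0,"y":0,"z":-0.7,"rx":0,"ry":0,"rz":0,"claw":80},{"x":0,"y":0,"z":-1,"rx":0,"ry":0,"rz":0,"claw":80},{"x":0,"y":0,"z":-1,"rx":0,"ry":0,"rz":0,"claw":80}]'
python3 -m pendant '[{"x":-0.6,"y":-0.4,"z":-0.5,"rx":0,"ry":0,"rz":0,"claw":80},{"x":-0.9,"y":-0.6,"z":-0.5,"rx":0,"ry":0,"rz":0,"claw":80},{"x":-0.9,"y":-0.6,"z":-0.5,"rx":0,"ry":0,"rz":0,"claw":80},{"x":-0.9,"y":-0.6,"z":-0.5,"rx":0,"ry":0,"rz":0,"claw":80},{"x":-0.9,"y":-0.6,"z":-0.5,"rx":0,"ry":0,"rz":0,"claw":80}]'
python3 wl.py w16; python3 f6.py w16
python3 - <<'E'
from workcell import capture
import cv2,pickle
for n in("top","scene"):
    c=capture(n);cv2.imwrite(f"pics/{n}1.png",c["image"]);pickle.dump(c,open(n+"1.pkl","wb"))
a=cv2.imread("pics/top1.png");cv2.imwrite("pics/top1b.png",cv2.resize(a[110:290,90:490],None,fx=2,fy=2,interpolation=cv2.INTER_CUBIC))
E
```

```text
clock: 27.6
tool_pos: [583.1, 179.2, 21.9]
tool_rot: [2.05, 2.379, -0.0]
ft_force: [-0.3, 0.3, -0.6]
finger_gap: 49.3
clock: 28.5
tool_pos: [586.6, 180.6, 178.6]
tool_rot: [2.046, 2.375, 0.013]
ft_force: [-0.0, 0.6, 0.0]
finger_gap: 80.0
clock: 29.0
tool_pos: [516.1, 31.2, 253.9]
tool_rot: [2.048, 2.371, 0.015]
ft_force: [0.1, -1.0, 0.6]
finger_gap: 79.8
```

View pics/w16o.png

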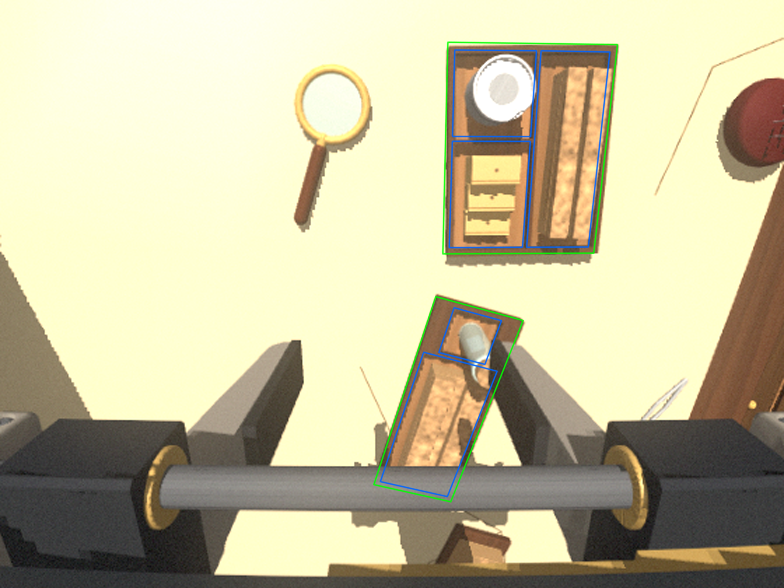

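View pics/top1b.png

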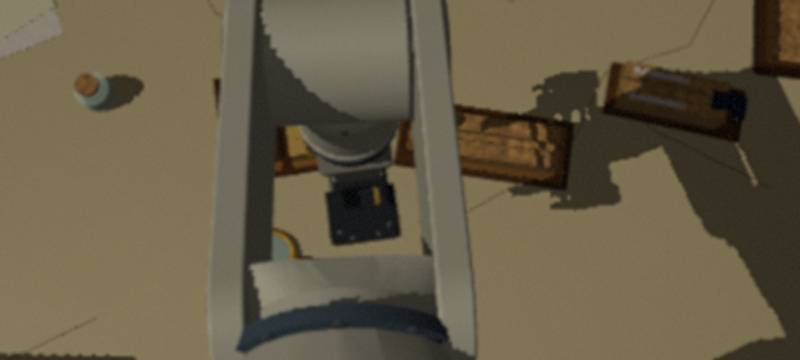

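View pics/scene1.png

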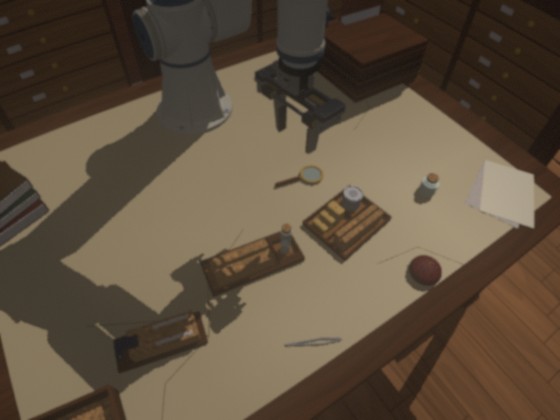

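```bash
python3 - <<'E'
from h import *
c,s=pickle.load(open("w16.pkl","rb"))
def loc(T,p):
    d=np.array(p[:2])-T[:2];a=T[2];return (d@np.array([[np.cos(a),-np.sin(a)],[np.sin(a),np.cos(a)]])).round(1)
T2=np.array((595,-130,-.135));T3=np.array((622,135,.155))
for n,p,z,T in (("tin",(503,88),49,T3),("stage hi tread",(495,170),40,T3),("stage lo tread",(487,222),16,T3),("narrow",(580,153),40,T3),("tube base",(470,334),6,T2)):
    X=back(c,[np.array(p)/1.4],z,s)[0];print(n,X.round(),loc(T,X))
c,s=pickle.load(open("w7.pkl","rb"));X=back(c,[np.array((391,270))/1.4],40,s)[0];print("broad",loc(T2,X))
for n in("top","scene"):
  for i in (0,1):
    c=pickle.load(open(f"{n}{i}.pkl","rb"))
a=pickle.load(open("scene1.pkl","rb"));cv2.imwrite("pics/s1z.png",cv2.resize(a["image"][150:310,180:460],None,fx=2.8,fy=2.8,interpolation=cv2.INTER_CUBIC))
b=pickle.load(open("scene0.pkl","rb"))["image"].astype(int)
for nm,r in (("mag",(270,160,330,192)),("jar",(415,168,445,200))):
    x0,y0,x1,y1=r;print(nm,"diff",np.abs(a["image"][y0:y1,x0:x1].astype(int)-b[y0:y1,x0:x1]).mean())
E
```

```text
tin [583. 180.  49.] [-31.1  50.8]
stage hi tread [592. 117.  40.] [-32.3 -12.9]
stage lo tread [600.  70.  16.] [-31.8 -60.4]
narrow [661. 142.  40.] [40.  1.]
tube base [608. -46.   6.] [ 2.  84.8]
broad [  1.4 -20.5]
mag diff 33.99375
jar diff 0.6541666666666667
```

View pics/s1z.png

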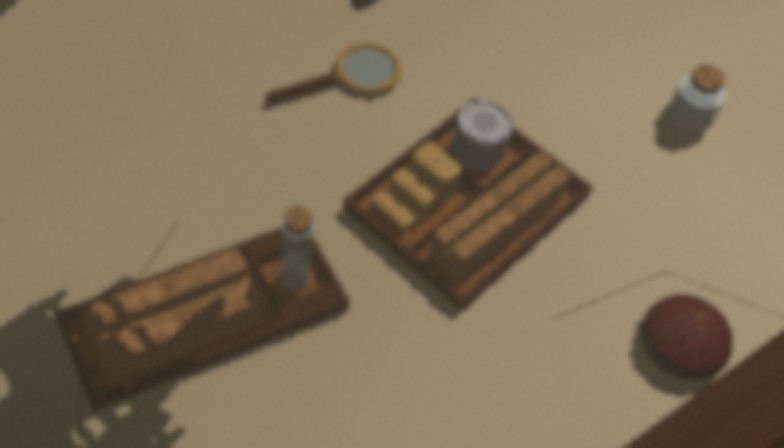

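```bash
python3 -c "
from workcell import hand_in;print(hand_in())"
```

```text
the job is handed in; nothing more can be done
None
```

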